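# Lay the set-up pieces over to the other rack in reverse order

## Robot

A 7-joint arm with a two-finger parallel gripper is mounted at the origin on a cart in front of the work surface, level with it; the furniture and walls round the work are solid. World frame = base frame: x ahead of the robot, y to its left, z up, the work surface at z = 0. Lengths are in m, angles in rad, forces in N, time in s.
With the tool pointing down it reaches from about 0.4 to 0.85 m from the base axis. Payload 10.4 kg.
Tool frame: the origin (TCP) lies at the very end of the fingers, on their centre line; the grasp point (between the pads) lies 19 mm behind it (manip.grip_depth is the distance from the TCP to the grasp point, in m); z points along the fingers, y is the direction in which the jaws open and shut (so a half turn about z gives the same grasp; the last joint's range is limited). The gripper opens to 85 mm and grips with 20 to 120 N. Pads are 22 mm wide; open, the fingers measure 114 mm over their backs; the gripper's body (76 mm by 85 mm) begins 54 mm behind the grasp point. The pads swing forward as they close: fully open they stand 13 mm farther back than shut.
Start: joints at [1.078, 0.332, -0.065, 1.46, 0.022, 1.35, -0.088], TCP at [0.283, -0.557, 0.231] pointing down, gripper open.
Joint ranges: [-2.6, 2.6], [-0.5, 2.12], [-1.47, 1.34], [0.16, 2.42], [-1.27, 4.41], [0.06, 2.06], [-2.6, 2.6]. Speed limits (rad/s): [2.22, 2.22, 2.79, 2.79, 3.14, 3.14, 3.14].

## Interface

Orientations are given as a unit quaternion [x, y, z, w].
In Python, from workcell import manip gives the robot as it stands.
- The arm moves only by the tool step_arm, never from a script. Its argument "motion" is a list of rows, each a list of 6 numbers: the shift along the tool's x, y, z in mm, then the turn, a rotation vector about the tool's x, y, z in degrees. A call has 1 to 20 rows; each row shifts and turns the pose as measured when the row begins, along the tool's axes as they then stand; what a row does not reach is not made up. A row lasts 1/8 s, in which the tool goes at most 62.5 mm and 10.7 degrees, less where a joint would pass 70% of its speed; a pose out of reach is approached as far as the arm can. A call with a gripper value outside its range is refused whole. "jaw" is the finger opening in mm, from 0 to 85.4, set as the call begins (left out, the last holds). The fingers move at their own pace and stop on an object; "force" is the grip in N (left out, the last holds). Time passes only in rows, so rows that do not move let the fingers close. It gives the time, the measured TCP pose, the force and the opening at its end, in the units of the state.
- manip.get_obs(): the state, without advancing time (a new reading comes with each control period).
- manip.camera(name): name is "side" or "top" or "wrist"; returns the picture (420x560x3 uint8, blue, green, red); there is no depth.
- manip.camera_info(name): a dict with "camera_matrix" (3x3 intrinsics, pixels), "k1" (the pictures are not rectified: a ray, as slopes to the right and down, at radius r is drawn at 1 + k1 r^2 times it, then the intrinsics apply), "R" (3x3) and "t" (3): a world point X has camera coordinates R X + t. Camera axes: x right, y down, z forward; pixel columns grow to the right and rows downward; lengths in m; the calibration is good to about 2 mm. A picture is of the moment at which its call begins: read the wrist's pose just before it. camera_info takes no time and is no camera call; for the wrist camera it gives the pose at the moment of the call.
- manip.hand_in(): hands the job in, once; it reports no verdict.
The state is a dict: "clock": time; "joint_pos": joint angles; "joint_velocities": joint speeds; "tau": joint torques, N m; "position": TCP position; "ee_rot": TCP orientation; "ft_force": force on the tool from outside, world axes, zero at the start; "torque": the same for the moment, N m; "grip_width": opening from 0.0 (shut) to 1.0 (fully open).
Only numpy, scipy, OpenCV 4.12 (cv2) and the standard library are available. Lean on these libraries where they do the work, as an engineer would, in place of code of your own. Each camera call takes 0.05 s, during which the arm holds its last target.

## Task

Move the four pieces (pine block, oak block, wedge and brass bar) from the full rack into the empty rack with the pins, in the reverse order: the piece now at the left end goes into the bay at the right end, the second from the left into the second from the right, and so on. Lay each piece flat across both bearers, centred in its bay and square to the rack. Leave the sanding block, tape, screwdriver and marker where they lie.

Things in the scene. Friction and masses are not known exactly. Their poses are not given: they have to be found in the camera images.
- cradle_rack: Full rack, fixed: plywood board 104 x 276 x 8 mm with low end cheeks, carrying four cradles at y = +99, +33, -33, -99 mm. May stand left or right of the robot. Origin: centre of the underside, on the worktop; y axis along the row (to the left as the robot sees it, within 0.15 rad), x away from the robot.
- pin_rack: Empty rack, fixed, other side: board 104 x 276 x 8 mm; two 16 mm bearers along y at x = -34, +34 mm, tops 32 mm over the worktop, gap between them open; on each, 6 mm pins 14 mm high at y = -132, -66, 0, 66, 132 mm. Bays between the pins: centres y = +99, +33, -33, -99 mm; piece length along x. Origin: centre of underside, on the worktop; y along the row (robot's left within 0.15 rad), x away.
- pine_block: Pale pine block, 44 wide x 120 long x 25 high mm, 0.04 to 0.08 kg. Lies in its cradle with its long side along the cradle rack's x axis; origin: centre of its underside; own y axis along its length, x across its width, z up.
- oak_block: Browner, shorter oak block, 32 wide x 90 long x 32 high mm, 0.05 to 0.1 kg. Lies in its cradle with its long side along the cradle rack's x axis; origin: centre of its underside; own y axis along its length, x across its width, z up.
- wedge: Wooden wedge, 30 wide x 120 long, 26 mm high at the thick end and thinning along its length (about 16 mm high in the middle); its two long sides are upright and parallel; 0.02 to 0.045 kg. Lies in its cradle with its long side along the cradle rack's x axis; origin: centre of its underside; own y axis along its length, x across its width, z up.
- brass_bar: Square brass set-up bar, 20 wide x 100 long x 20 high mm, 0.2 to 0.42 kg. Lies in its cradle with its long side along the cradle rack's x axis; origin: centre of its underside; own y axis along its length, x across its width, z up.
- pine_block_cradle: The cradle in which the pine block lies at the start, fixed; all four look alike: grey base 84 x 62 x 4 mm with two wooden bearers across (tops 32 mm above the worktop, at x = -34 and +34 mm, open between them). Origin: centre of its underside, 8 mm above the worktop; axes as the cradle rack's.
- oak_block_cradle: The cradle in which the oak block lies at the start, fixed; all four look alike: grey base 84 x 62 x 4 mm with two wooden bearers across (tops 32 mm above the worktop, at x = -34 and +34 mm, open between them). Origin: centre of its underside, 8 mm above the worktop; axes as the cradle rack's.
- wedge_cradle: The cradle in which the wedge lies at the start, fixed; all four look alike: grey base 84 x 62 x 4 mm with two wooden bearers across (tops 32 mm above the worktop, at x = -34 and +34 mm, open between them). Origin: centre of its underside, 8 mm above the worktop; axes as the cradle rack's.
- brass_bar_cradle: The cradle in which the brass bar lies at the start, fixed; all four look alike: grey base 84 x 62 x 4 mm with two wooden bearers across (tops 32 mm above the worktop, at x = -34 and +34 mm, open between them). Origin: centre of its underside, 8 mm above the worktop; axes as the cradle rack's.
- sanding_block: Bystander: brown sanding block 66 x 110 x 33 mm on the worktop behind the clamping jig. Origin: centre of its underside.
- masking_tape: Bystander: roll of masking tape lying flat, 90 mm across, 25 high, beside the sanding block. Origin: centre of its underside.
- screwdriver: Bystander: yellow-handled screwdriver, 183 mm long, 26 high, lying near the front edge on the right. Origin: centre of its underside.
- marker: Bystander: black marker pen with a blue cap, 128 mm long, 18 thick, lying near the front edge on the left. Origin: centre of its underside.
Things that resemble listed ones, but are neither listed nor needed, are in the scene too. What is shaped like the oak_block but black is not meant.

How it is judged:
By the outcome, as a careful person would: the job done as asked, in the order asked, and still so for the second after the job is handed in, with the robot touching nothing.
It also fails if it takes over 115 s, if anything falls off the work surface, if the arm or the gripper's body presses on something with over 40 N, if the wrist force passes 120 N, or if a joint passes its speed limit or range.

## Working session

There is one attempt and no reset: what is moved stays moved. The work goes in short steps, Python scripts to look and compute and a tool call to move; the robot and the scene stay as the last step left them, time stands still between calls to the robot, and variables do not carry over. Pictures are saved under pics/ and viewed, and the job is handed in when it is done.

Besides the shell and the picture viewer there is one more tool, called after ">>>" as a command line: name --pt "numbers of a row" for each row, then --argument value for the rest. step_arm: Moves the arm, as the interface text tells. Its arguments: {"type":"object","properties":{"motion":{"type":"array"},"jaw":{"type":"number"},"force":{"type":"number"}},"required":["motion"]}

```bash
ls; mkdir -p pics; python3 - <<'E'
from workcell import manip
import cv2
print(manip.get_obs(), manip.grip_depth)
for n in ["side","top","wrist"]:
    im=manip.camera(n); cv2.imwrite(f"pics/{n}0.png",im)
    i=manip.camera_info(n); print(n,i)
E
```

```text
pics
{'clock': 0.0, 'joint_pos': array([ 1.07840114,  0.3329003 , -0.06473142,  1.46091696,  0.02164057,
        1.34988227, -0.08850692]), 'joint_velocities': array([-0.00108718, -0.00054184, -0.00158598, -0.00055098, -0.00058836,
       -0.0001255 , -0.00049858]), 'tau': array([-1.04821986e-03, -6.25448084e+01,  4.88241808e-02, -3.91602802e+01,
        1.61720632e-02,  9.88381886e-03, -2.48782294e-05]), 'position': array([ 0.28277807, -0.55696741,  0.23050989]), 'ee_rot': array([ 9.72531868e-01,  2.32768703e-01, -2.08689864e-04, -6.73278179e-04]), 'ft_force': array([-0.70233682,  0.4538539 ,  0.08549946]), 'torque': array([ 0.04341657, -0.02295228, -0.03833616]), 'grip_width': 0.9973711502804071} 0.0187
side {'camera_matrix': array([[535.84420741,   0.        , 280.75178744],
       [  0.        , 535.84420741, 210.84781045],
       [  0.        ,   0.        ,   1.        ]]), 'k1': -0.045786937300904024, 'R': array([[-0.99927777, -0.03466887,  0.01555676],
       [-0.03433008,  0.64815143, -0.76073725],
       [ 0.01629076, -0.76072189, -0.6488735 ]]), 't': array([0.47681772, 0.0
[... 175 characters left out ...]
      ,   1.        ]]), 'k1': -0.06858395000695827, 'R': array([[ 0.00640749, -0.99996543, -0.00529881],
       [-0.99517653, -0.0058579 , -0.09792523],
       [ 0.0978908 ,  0.00590071, -0.99517967]]), 't': array([0.05733856, 0.4738748 , 1.4287651 ])}
wrist {'camera_matrix': array([[376.5548563 ,   0.        , 282.13459003],
       [  0.        , 376.5548563 , 213.49480457],
       [  0.        ,   0.        ,   1.        ]]), 'k1': -0.09310829866942974, 'R': array([[ 4.54203233e-01, -8.90898058e-01, -2.70844407e-04],
       [-8.44920740e-01, -4.30859152e-01,  3.16968979e-01],
       [-2.82503744e-01, -1.43739493e-01, -9.48435866e-01]]), 't': array([-0.62569864, -0.04114102,  0.38005362])}
```

View pics/top0.png

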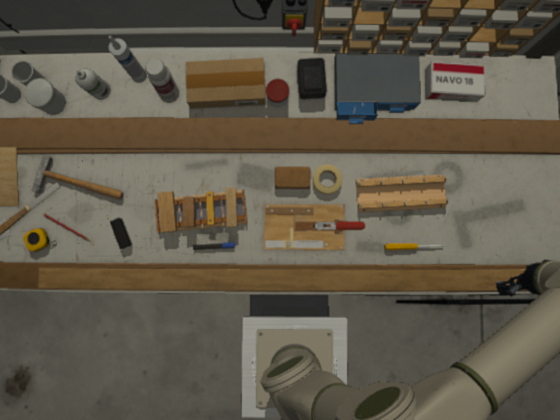

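View pics/side0.png

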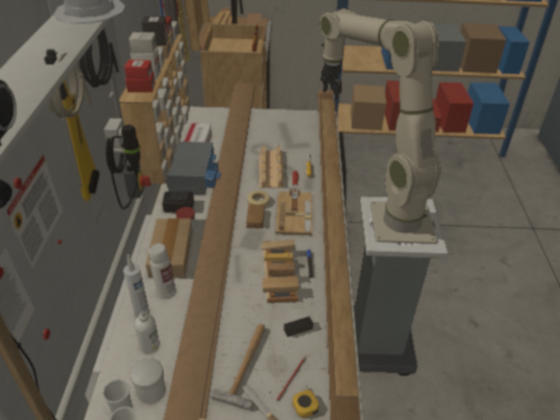

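View pics/wrist0.png

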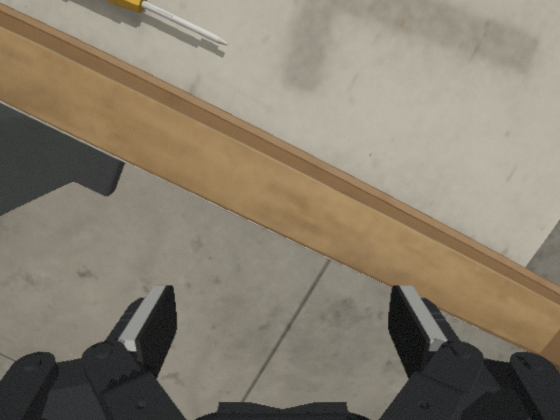

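```bash
cat > h.py <<'E'
import numpy as np, cv2
from workcell import manip
from scipy.spatial.transform import Rotation as Ro
def ray(info,px):
    K=info["camera_matrix"]; k=info["k1"]
    px=np.atleast_2d(np.array(px,float))
    d=np.array([k,0,0,0,0.])
    u=cv2.undistortPoints(px.reshape(-1,1,2),K,d,None,None).reshape(-1,2)
    R=info["R"];t=info["t"]
    D=np.c_[u,np.ones(len(u))]@R
    return -R.T@t,D
def onz(info,px,z):
    c,D=ray(info,px); s=(z-c[2])/D[:,2]; return c+D*s[:,None]
def proj(info,X):
    X=np.atleast_2d(np.array(X,float))
    rv=cv2.Rodrigues(info["R"])[0]
    return cv2.projectPoints(X,rv,info["t"],info["camera_matrix"],np.array([info["k1"],0,0,0,0.]))[0].reshape(-1,2)
E
python3 - <<'E'
from h import *
im=cv2.imread('pics/top0.png')
cv2.imwrite('pics/t_l.png',cv2.resize(im[170:260,110:260],None,fx=5,fy=5,interpolation=cv2.INTER_CUBIC))
cv2.imwrite('pics/t_r.png',cv2.resize(im[160:260,330:480],None,fx=5,fy=5,interpolation=cv2.INTER_CUBIC))
i=manip.camera_info('top')
for p in [(202,210),(402,193),(292,177),(328,180),(305,228),(415,247),(215,246),(280,265),(280,150)]: print(p,onz(i,p,0.03).round(3))
E
```

```text
(202, 210) [[0.474 0.282 0.03 ]]
(402, 193) [[ 0.53  -0.326  0.03 ]]
(292, 177) [[0.577 0.009 0.03 ]]
(328, 180) [[ 0.568 -0.1    0.03 ]]
(305, 228) [[ 0.422 -0.03   0.03 ]]
(415, 247) [[ 0.366 -0.362  0.03 ]]
(215, 246) [[0.366 0.24  0.03 ]]
(280, 265) [[0.31  0.045 0.03 ]]
(280, 150) [[0.661 0.046 0.03 ]]
```

View pics/t_l.png

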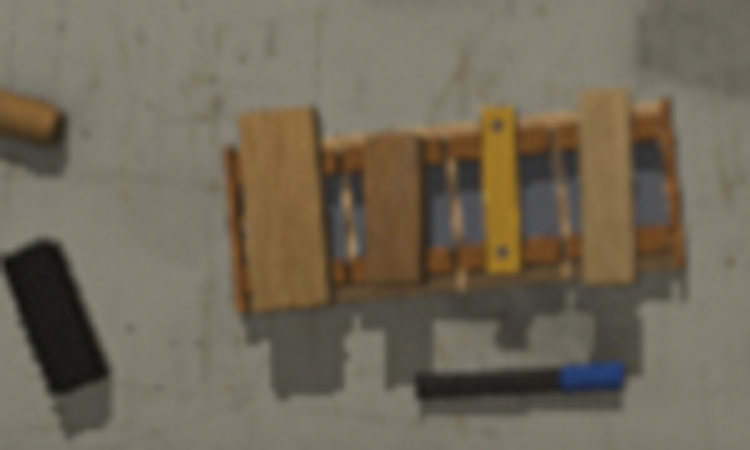

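View pics/t_r.png

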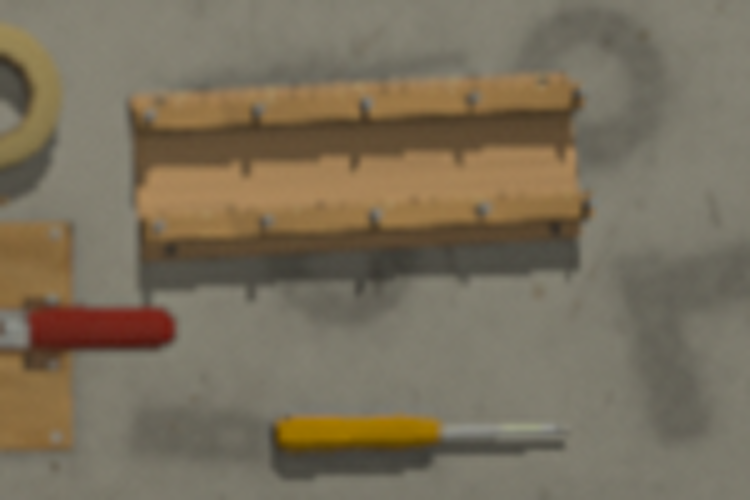

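```bash
python3 - <<'E'
from h import *
i=manip.camera_info('top')
f=np.array([(158,225),(264,220),(375,215),(481,209),(588,210)])/5+[330,160]
b=np.array([(150,115),(257,111),(366,104),(472,99),(575,97)])/5+[330,160]
F=onz(i,f,.046);B=onz(i,b,.046);print(F.round(3),B.round(3))
m=(F[:4].mean(0)+B[:4].mean(0))/2;d=(F[0]-F[3]+B[0]-B[3]);print(m,np.degrees(np.arctan2(-d[0],d[1])),np.linalg.norm(d[:2])/6)
for n,q,z in [('pine',[(240,112),(318,107),(330,303),(250,310)],.057),('oak',[(366,138),(420,136),(424,280),(368,282)],.064),('brass',[(484,108),(516,106),(520,272),(487,274)],.052),('wedge',[(582,92),(632,90),(634,282),(585,284)],.05)]:
    P=onz(i,np.array(q)/5+[110,170],z); print(n,P.mean(0).round(3),np.degrees(np.arctan2(*(P[0]+P[1]-P[2]-P[3])[[1,0]])).round(1), np.linalg.norm(P[0]-P[1]).round(3),np.linalg.norm(P[1]-P[2]).round(3))
w=manip.camera_info('wrist');C=-w['R'].T@w['t'];print(C)
o=manip.get_obs();R=Ro.from_quat(o['ee_rot']).as_matrix();print(R.T@(C-o['position']),R.T@w['R'].T)
E
```

```text
[[ 0.491 -0.199  0.046]
 [ 0.494 -0.263  0.046]
 [ 0.497 -0.33   0.046]
 [ 0.501 -0.395  0.046]
 [ 0.501 -0.46   0.046]] [[ 0.557 -0.195  0.046]
 [ 0.56  -0.26   0.046]
 [ 0.565 -0.326  0.046]
 [ 0.568 -0.391  0.046]
 [ 0.57  -0.454  0.046]]
[ 0.52927054 -0.29484185  0.046     ] 3.243324974592219 0.06538321619966134
pine [0.466 0.383 0.057] 4.8 0.047 0.118
oak [0.465 0.315 0.064] 2.6 0.032 0.086
brass [0.478 0.253 0.052] 2.3 0.019 0.1
wedge [0.481 0.19  0.05 ] 1.6 0.03 0.115
[ 0.35680002 -0.52053097  0.37332744]
[ 0.08248889  0.00080141 -0.14263555] [[ 1.68301396e-03 -9.48440156e-01 -3.16951792e-01]
 [ 9.99998231e-01  1.32998210e-03  1.33017877e-03]
 [-8.40054751e-04 -3.16953470e-01  9.48440716e-01]]
```

```bash
cat >> h.py <<'E'
def plan(pos,yaw,step=55,rot=9.,cur=None):
    """print equal rows in tool frame to reach TCP pos (m), tool x yaw (deg), pointing down"""
    o=manip.get_obs(); p=o['position'];R=Ro.from_quat(o['ee_rot'])
    c,s=np.cos(np.radians(yaw)),np.sin(np.radians(yaw))
    T=Ro.from_matrix(np.array([[c,s,0],[s,-c,0],[0,0,-1]]))
    d=np.array(pos)-p; rv=(R.inv()*T).as_rotvec(degrees=True)
    n=int(max(1,np.ceil(np.linalg.norm(d)*1e3/step),np.ceil(np.linalg.norm(rv)/rot)))
    Rk=R
    for k in range(n):
        print((Rk.inv().apply(d/n)*1e3).round(1).tolist()+(rv/n).round(2).tolist(),end=', ')
        Rk=Rk*Ro.from_rotvec(rv/n,degrees=True)
    print('\n n',n,'from',p.round(4),'dist',(d*1e3).round(1),'rv',rv.round(2))
def state():
    o=manip.get_obs();x=Ro.from_quat(o['ee_rot']).as_matrix()
    print('t',round(o['clock'],2),'p',o['position'].round(4),'yaw',np.degrees(np.arctan2(x[1,0],x[0,0])).round(2),'down',x[2,2].round(4),'F',o['ft_force'].round(1),'g',round(o['grip_width']*85.4,1),'q',o['joint_pos'].round(2))
E
python3 - <<'E'
from h import *
plan([.49,-.33,.25],3.2)
E
```

```text
[47.9, -18.1, -3.2, -0.01, 0.0, 3.95], [46.6, -21.4, -3.2, -0.01, 0.0, 3.95], [45.0, -24.5, -3.2, -0.01, 0.0, 3.95], [43.2, -27.6, -3.2, -0.01, 0.0, 3.95], [41.2, -30.5, -3.2, -0.01, 0.0, 3.95], [39.0, -33.2, -3.2, -0.01, 0.0, 3.95], 
 n 6 from [ 0.2828 -0.557   0.2307] dist [207.2 227.   19.3] rv [-6.000e-02  1.000e-02  2.372e+01]
```

>>> step_arm --pt "48 -18 -3 0 0 4" --pt "47 -21 -3 0 0 4" --pt "45 -24.5 -3 0 0 4" --pt "43 -27.5 -3 0 0 4" --pt "41 -30.5 -3 0 0 4" --pt "39 -33 -3 0 0 3.7" --pt "0 0 0 0 0 0" --pt "0 0 0 0 0 0" --jaw 60 --force 40

```text
clock: 1.15
position: [0.4965, -0.3254, 0.2463]
ee_rot: [1.0, 0.02, -0.002, -0.002]
ft_force: [0.2, 0.6, -0.3]
grip_width: 0.702
```

```bash
python3 - <<'E'
from h import *
state()
i=manip.camera_info('wrist');im=manip.camera('wrist');cv2.imwrite('pics/w1.png',im);np.save('w1.npy',i,allow_pickle=True)
state()
plan([.43,.29,.25],3)
E
```

```text
t 1.15 p [ 0.4965 -0.3254  0.2463] yaw 2.31 down -1.0 F [ 0.2  0.6 -0.3] g 60.0 q [ 0.66  0.27 -0.2   1.51  0.05  1.37 -1.07]
t 1.2 p [ 0.4967 -0.325   0.2463] yaw 2.33 down -1.0 F [-0.3  0.7  0.4] g 59.9 q [ 0.66  0.27 -0.2   1.51  0.05  1.37 -1.07]
[-3.5, -51.4, -0.1, -0.02, 0.02, -0.06], [-3.4, -51.4, -0.1, -0.02, 0.02, -0.06], [-3.4, -51.4, -0.1, -0.02, 0.02, -0.06], [-3.3, -51.4, -0.1, -0.02, 0.02, -0.06], [-3.3, -51.4, -0.2, -0.02, 0.02, -0.06], [-3.2, -51.4, -0.2, -0.02, 0.02, -0.06], [-3.2, -51.5, -0.2, -0.02, 0.02, -0.06], [-3.1, -51.5, -0.2, -0.02, 0.02, -0.06], [-3.1, -51.5, -0.2, -0.02, 0.02, -0.06], [-3.0, -51.5, -0.3, -0.02, 0.02, -0.06], [-3.0, -51.5, -0.3, -0.02, 0.02, -0.06], [-2.9, -51.5, -0.3, -0.02, 0.02, -0.06], 
 n 12 from [ 0.4967 -0.325   0.2463] dist [-66.7 615.    3.7] rv [-0.24  0.21 -0.67]
```

View pics/w1.png

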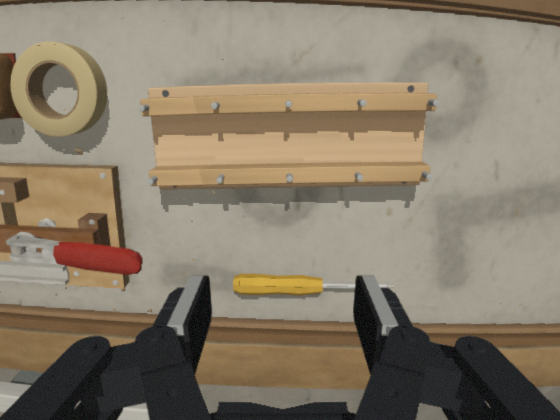

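```bash
python3 - <<'E'
from h import *
im=cv2.imread('pics/w1.png')
c=im[80:195,130:290];d=im[80:195,285:445]
cv2.imwrite('pics/w1z.png',np.vstack([cv2.resize(x,None,fx=5,fy=2.6*1,interpolation=cv2.INTER_CUBIC) for x in(c,d)]))
hsv=cv2.cvtColor(im,cv2.COLOR_BGR2HSV)
m=((hsv[...,1]<75)).astype(np.uint8)*255
cv2.imwrite('pics/m.png',cv2.resize(m[80:195,130:450],None,fx=2.5,fy=2.5))
n,l,s,ce=cv2.connectedComponentsWithStats(m)
for k in range(1,n):
    if 5<s[k,4]<150 and 140<ce[k][0]<445 and 90<ce[k][1]<190: print(s[k],ce[k].round(1))
E
```

```text
[162  90   7   7  38] [164.9  92.9]
[358  99   9   8  58] [361.9 102.3]
[285 100   7   8  44] [288.  103.5]
[211 102   9   7  53] [214.7 104.9]
[286 173   7   9  53] [289.1 177.2]
[355 172   8   9  57] [358.6 176. ]
[216 174   8  10  57] [219.7 178.5]
```

View pics/w1z.png

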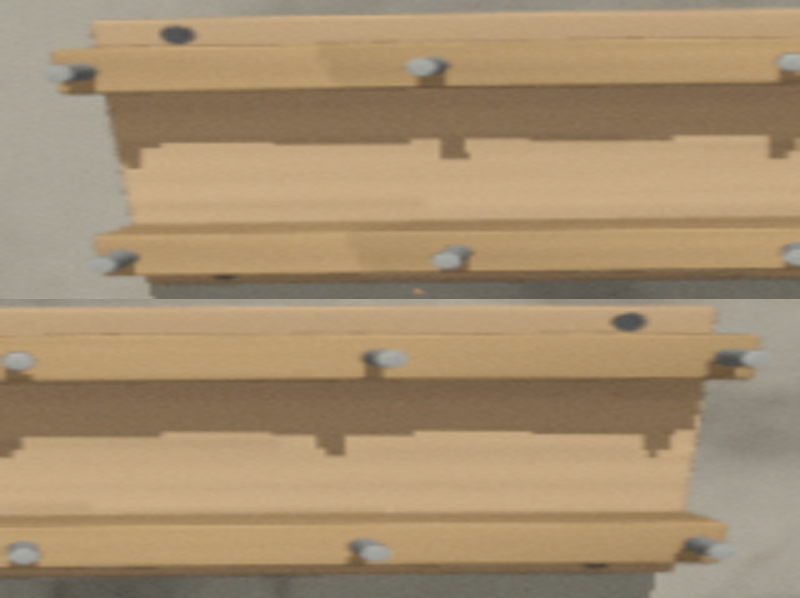

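>>> step_arm --pt "-3.5 -52 0 0 0 0" --pt "-3.5 -52 0 0 0 0" --pt "-3.5 -52 0 0 0 0" --pt "-3.5 -52 0 0 0 0" --pt "-3.5 -52 0 0 0 0" --pt "-3.5 -52 0 0 0 0" --pt "-3.5 -52 0 0 0 0" --pt "-3.5 -52 0 0 0 0" --pt "-3.5 -52 0 0 0 0" --pt "-3.5 -52 0 0 0 0" --pt "-3.5 -52 0 0 0 0" --pt "-3.5 -52 0 0 0 0" --pt "0 0 0 0 0 0" --pt "0 0 0 0 0 0"

```text
clock: 2.95
position: [0.4347, 0.297, 0.2471]
ee_rot: [1.0, 0.005, -0.001, -0.0]
ft_force: [-0.4, 0.0, -0.5]
grip_width: 0.704
```

```bash
python3 - <<'E'
from h import *
state()
i=manip.camera_info('wrist');im=manip.camera('wrist');cv2.imwrite('pics/w2.png',im);np.save('w2.npy',i,allow_pickle=True)
state()
E
```

```text
t 2.95 p [0.4347 0.297  0.2471] yaw 0.53 down -1.0 F [-0.4  0.  -0.5] g 60.1 q [ 0.    0.18 -0.76  1.66  0.12  1.35 -2.34]
t 3.0 p [0.4346 0.2971 0.2472] yaw 0.53 down -1.0 F [0.1 1.  0.6] g 60.1 q [ 0.    0.18 -0.76  1.66  0.12  1.35 -2.34]
```

View pics/w2.png

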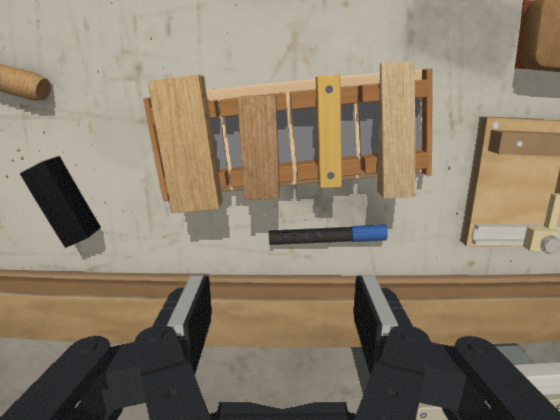

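```bash
python3 - <<'E'
from h import *
im=cv2.imread('pics/w2.png')
cv2.imwrite('pics/w2z.png',cv2.resize(im[55:220,140:290],None,fx=4,fy=3.6,interpolation=cv2.INTER_CUBIC))
cv2.imwrite('pics/w2y.png',cv2.resize(im[55:220,290:440],None,fx=4,fy=3.6,interpolation=cv2.INTER_CUBIC))
i=np.load('w1.npy',allow_pickle=True).item()
# pin top centres (crop coords /[5,2.6])
L=np.array([(58,73),(420,66),(108,264),(448,260)])/[5,2.6]+[130,80]
Rr=np.array([(18,360),(392,357),(755,357),(22,553),(372,551),(715,550)])
Rr=(Rr-[0,299])/[5,2.6]+[285,80]
P=np.vstack([L,Rr]); W=onz(i,P-0.4,.046)[:,:2]
loc=np.array([(34,132),(34,66),(-34,132),(-34,66),(34,0),(34,-66),(34,-132),(-34,0),(-34,-66),(-34,-132)])/1e3
a=loc-loc.mean(0);b=W-W.mean(0)
s=np.linalg.svd(a.T@b); Rm=(s[2].T@s[0].T); th=np.degrees(np.arctan2(Rm[1,0],Rm[0,0]))
c=W.mean(0)-Rm@loc.mean(0)
print('pin rack',c.round(4),th.round(2)); print(((a@Rm.T-b)*1e3).round(1).tolist())
for y in (99,33,-33,-99): print(y,(c+Rm@[0,y/1e3]).round(4))
E
```

```text
pin rack [ 0.533  -0.3297] 3.55
[[0.2, 0.5], [0.2, 0.1], [-0.1, 1.6], [0.0, 0.5], [0.2, 0.1], [0.1, 0.1], [0.2, -0.3], [-0.8, -0.2], [-0.3, -0.9], [0.2, -1.5]]
99 [ 0.5268 -0.2309]
33 [ 0.5309 -0.2968]
-33 [ 0.535  -0.3627]
-99 [ 0.5391 -0.4286]
```

View pics/w2z.png

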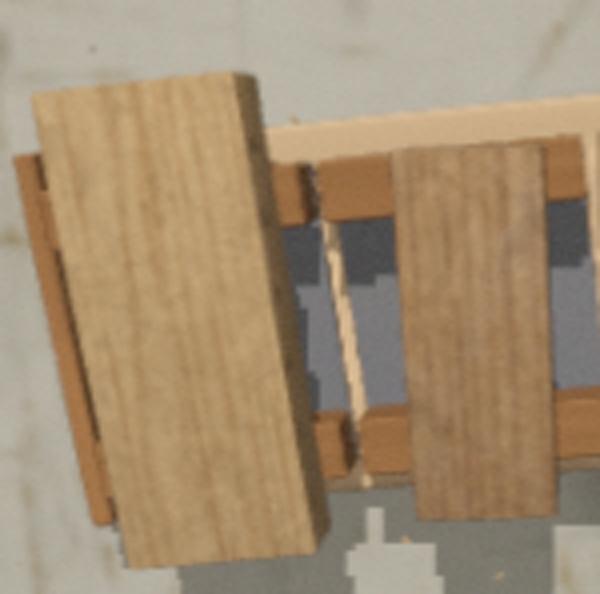

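View pics/w2y.png

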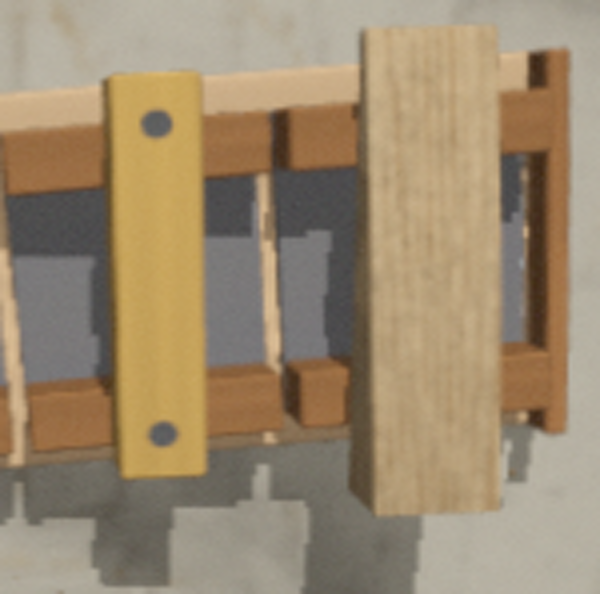

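```bash
python3 - <<'E'
from h import *
i=np.load('w2.npy',allow_pickle=True).item()
S=np.array([4,3.6])
for n,q,z,off in [('pine',[(33,92),(236,72),(318,553),(128,568)],.057,140),('oak',[(392,150),(545,143),(556,515),(415,520)],.064,140),('brass',[(110,77),(200,70),(206,473),(122,477)],.052,290),('wedge',[(370,33),(495,27),(499,510),(375,512)],[.038,.038,.058,.058],290)]:
    q=(np.array(q)/S+[off,55]-0.4)
    z=np.broadcast_to(z,4)
    P=np.vstack([onz(i,p,k) for p,k in zip(q,z)])
    d=(P[0]+P[1]-P[2]-P[3])
    print(n,P.mean(0).round(4),'yaw',np.degrees(np.arctan2(d[1],d[0])).round(1),'w',np.linalg.norm((P[0]-P[1])[:2]).round(4),np.linalg.norm((P[3]-P[2])[:2]).round(4),'l',np.linalg.norm(d[:2]/2).round(4))
E
```

```text
pine [0.4675 0.3835 0.057 ] yaw 6.0 w 0.0441 0.0453 l 0.119
oak [0.4673 0.3169 0.064 ] yaw 2.0 w 0.0319 0.0318 l 0.0895
brass [0.4803 0.2548 0.052 ] yaw 3.8 w 0.0193 0.0195 l 0.0984
wedge [0.483  0.1917 0.048 ] yaw 3.1 w 0.0282 0.0291 l 0.1179
```

```bash
python3 - <<'E'
from h import *
plan([.4675,.3835,.10],5.8,step=50)
E
```

```text
[8.5, -21.5, 36.8, -0.01, 0.02, -1.32], [9.0, -21.3, 36.8, -0.01, 0.02, -1.32], [9.4, -21.1, 36.8, -0.01, 0.02, -1.32], [9.9, -20.9, 36.8, -0.01, 0.02, -1.32], 
 n 4 from [0.4346 0.2971 0.2472] dist [  32.9   86.4 -147.2] rv [-0.03  0.09 -5.27]
```

>>> step_arm --pt "8.5 -21.5 30 0 0 -1.5" --pt "9 -21.3 37 0 0 -1.5" --pt "9.5 -21 37 0 0 -1.3" --pt "10 -21 37 0 0 -1.3" --pt "0 0 0 0 0 0" --pt "0 0 0 0 0 0" --jaw 56

```text
clock: 3.75
position: [0.4769, 0.3743, 0.1036]
ee_rot: [0.999, 0.046, 0.002, 0.002]
ft_force: [0.2, -0.5, 0.5]
grip_width: 0.656
```

```bash
python3 - <<'E'
from h import *
state()
plan([.4675,.3835,.026],5.9,step=30)
E
```

```text
t 3.75 p [0.4769 0.3743 0.1036] yaw 5.29 down -1.0 F [ 0.2 -0.5  0.5] g 56.0 q [-0.18  0.49 -0.73  1.63  0.36  1.15 -2.47]
[-2.9, -3.5, 25.8, 0.1, -0.09, -0.2], [-2.9, -3.4, 25.8, 0.1, -0.09, -0.2], [-2.8, -3.4, 25.9, 0.1, -0.09, -0.2], 
 n 3 from [0.4769 0.3743 0.1036] dist [ -9.4   9.2 -77.6] rv [ 0.3  -0.26 -0.61]
```

>>> step_arm --pt "-8.5 -10.3 10 0.3 -0.2 -0.6" --pt "0 0 0 0 0 0"

```text
clock: 4.0
position: [0.468, 0.3832, 0.0951]
ee_rot: [0.999, 0.051, 0.002, -0.0]
ft_force: [0.2, 0.3, 0.4]
grip_width: 0.656
```

```bash
python3 - <<'E'
from h import *
state()
plan([.4675,.3835,.026],5.9,step=30)
cv2.imwrite('pics/w3.png',manip.camera('wrist'))
E
```

```text
t 4.0 p [0.468  0.3832 0.0951] yaw 5.8 down -1.0 F [0.2 0.3 0.4] g 56.0 q [-0.19  0.5  -0.73  1.64  0.36  1.13 -2.49]
[-0.3, -0.1, 23.0, -0.01, -0.07, -0.03], [-0.2, -0.1, 23.0, -0.01, -0.07, -0.03], [-0.2, -0.1, 23.0, -0.01, -0.07, -0.03], 
 n 3 from [0.468  0.3832 0.0951] dist [ -0.5   0.3 -69.1] rv [-0.04 -0.22 -0.1 ]
```

View pics/w3.png

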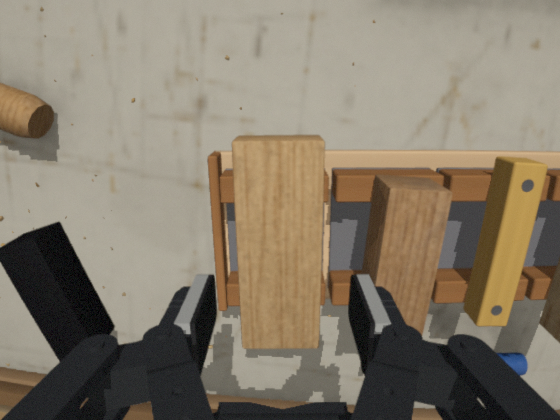

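>>> step_arm --pt "-0.5 0 23 0 0 0" --pt "0 0 23 0 0 0" --pt "0 0 21 0 0 0" --pt "0 0 2 0 0 0" --pt "0 0 0 0 0 0"

```text
clock: 4.68
position: [0.4713, 0.3832, 0.028]
ee_rot: [0.999, 0.049, 0.005, -0.001]
ft_force: [0.7, -0.5, 1.0]
grip_width: 0.652
```

```bash
python3 - <<'E'
from h import *
state()
E
```

```text
t 4.67 p [0.4713 0.3832 0.028 ] yaw 5.66 down -0.9999 F [ 0.7 -0.5  1. ] g 55.7 q [-0.23  0.58 -0.68  1.69  0.42  1.02 -2.53]
```

>>> step_arm --pt "-3.8 0 1.5 0 -0.5 -0.2" --pt "0 0 0 0 0 0"

```text
clock: 4.92
position: [0.4678, 0.3834, 0.0278]
ee_rot: [0.999, 0.051, 0.001, -0.002]
ft_force: [0.0, -0.4, 1.0]
grip_width: 0.652
```

>>> step_arm --pt "0 0 0 0 0 0" --pt "0 0 0 0 0 0" --pt "0 0 0 0 0 0" --pt "0 0 0 0 0 0" --jaw 35 --force 40

```text
clock: 5.42
position: [0.4682, 0.3836, 0.0285]
ee_rot: [0.999, 0.051, 0.002, -0.002]
ft_force: [-0.6, -0.2, -0.8]
grip_width: 0.524
```

```bash
python3 - <<'E'
from h import *
state()
E
```

```text
t 5.42 p [0.4682 0.3836 0.0285] yaw 5.86 down -1.0 F [-0.6 -0.2 -0.8] g 44.7 q [-0.23  0.58 -0.68  1.69  0.42  1.02 -2.52]
```

>>> step_arm --pt "0 0 -15 0 0 0" --pt "0 0 -35 0 0 0" --pt "0 0 -50 0 0 0" --pt "0 0 -50 0 0 0" --pt "0 30 -20 0 0 0" --pt "0 50 0 0 0 0"

```text
clock: 6.18
position: [0.4738, 0.3064, 0.2089]
ee_rot: [0.998, 0.055, 0.003, -0.004]
ft_force: [0.8, -0.9, -0.5]
grip_width: 0.518
```

```bash
python3 - <<'E'
from h import *
state()
plan([.5391,-.4286,.18],3.55,step=55)
E
```

```text
t 6.17 p [0.4738 0.3064 0.2089] yaw 6.35 down -1.0 F [ 0.8 -0.9 -0.5] g 44.2 q [-0.01  0.29 -0.76  1.63  0.21  1.29 -2.27]
[-1.2, 52.7, 1.7, -0.03, -0.02, 0.2], [-1.0, 52.7, 1.7, -0.03, -0.02, 0.2], [-0.8, 52.7, 1.7, -0.03, -0.02, 0.2], [-0.6, 52.7, 1.8, -0.03, -0.02, 0.2], [-0.4, 52.7, 1.8, -0.03, -0.02, 0.2], [-0.3, 52.7, 1.8, -0.03, -0.02, 0.2], [-0.1, 52.7, 1.8, -0.03, -0.02, 0.2], [0.1, 52.7, 1.9, -0.03, -0.02, 0.2], [0.3, 52.7, 1.9, -0.03, -0.02, 0.2], [0.5, 52.7, 1.9, -0.03, -0.02, 0.2], [0.7, 52.7, 2.0, -0.03, -0.02, 0.2], [0.9, 52.7, 2.0, -0.03, -0.02, 0.2], [1.0, 52.7, 2.0, -0.03, -0.02, 0.2], [1.2, 52.7, 2.0, -0.03, -0.02, 0.2], 
 n 14 from [0.4738 0.3064 0.2089] dist [  65.3 -735.   -28.9] rv [-0.43 -0.3   2.8 ]
```

>>> step_arm --pt "-1 53 0 0 0 0.2" --pt "-1 53 0 0 0 0.2" --pt "-1 53 0 0 0 0.2" --pt "-1 53 0 0 0 0.2" --pt "-0.5 53 0 0 0 0.2" --pt "0 53 0 0 0 0.2" --pt "0 53 2 0 0 0.2" --pt "0 53 2 0 0 0.2" --pt "0 53 2 0 0 0.2" --pt "0.5 53 2 0 0 0.2" --pt "1 53 2 0 0 0.2" --pt "1 53 2 0 0 0.2" --pt "1 53 2 0 0 0.2" --pt "1 53 2 0 0 0.2" --pt "0 0 0 0 0 0"

```text
clock: 8.05
position: [0.5419, -0.456, 0.2057]
ee_rot: [0.999, 0.033, 0.012, -0.002]
ft_force: [0.4, 1.5, -0.8]
grip_width: 0.517
```

```bash
python3 - <<'E'
from h import *
state()
plan([.5391,-.4286,.08],3.55,step=30)
cv2.imwrite('pics/w4.png',manip.camera('wrist'))
E
```

```text
t 8.05 p [ 0.5419 -0.456   0.2057] yaw 3.74 down -0.9997 F [ 0.4  1.5 -0.8] g 44.2 q [ 0.83  0.53 -0.28  1.25  0.12  1.36 -0.94]
[-0.8, -5.4, 25.1, -0.04, -0.29, 0.04], [-0.7, -5.4, 25.1, -0.04, -0.29, 0.04], [-0.6, -5.5, 25.1, -0.04, -0.29, 0.04], [-0.5, -5.5, 25.1, -0.04, -0.29, 0.04], [-0.3, -5.5, 25.1, -0.04, -0.29, 0.04], 
 n 5 from [ 0.5419 -0.456   0.2057] dist [  -2.8   27.4 -125.7] rv [-0.18 -1.43  0.2 ]
```

View pics/w4.png

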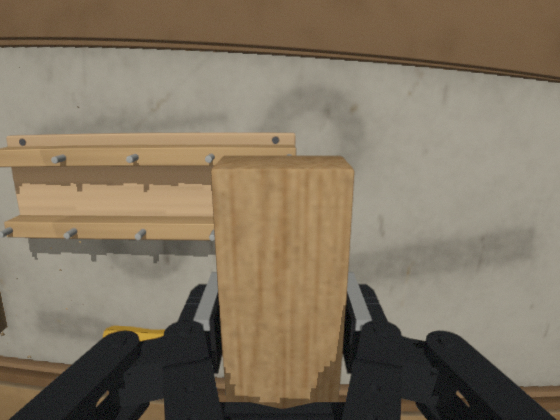

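```bash
python3 - <<'E'
from h import *
i=manip.camera_info('wrist');o=manip.get_obs()
R=Ro.from_quat(o['ee_rot']).as_matrix();p=o['position']
c,D=ray(i,[(214,168),(353,167),(342,404),(222,404)]); c=R.T@(c-p);D=D@R
s=(-.0285-c[2])/D[:,2]; print(((c+D*s[:,None])*1e3).round(1))
E
```

```text
[[ 59.4 -20.5 -28.5]
 [ 59.7  22.3 -28.5]
 [-35.2  24.4 -28.5]
 [-35.3 -23.3 -28.5]]
```

>>> step_arm --pt "-3 -27 10 0 -1.4 0.2" --pt "0 0 45 0 0 0" --pt "0 0 40 0 0 0" --pt "0 0 20 0 0 0" --pt "0 0 0 0 0 0"

```text
clock: 8.72
position: [0.5434, -0.4188, 0.0953]
ee_rot: [0.999, 0.036, 0.005, -0.002]
ft_force: [0.2, -0.4, 0.0]
grip_width: 0.519
```

```bash
python3 - <<'E'
from h import *
state()
plan([.5391,-.4286,.08],3.55,step=30)
E
```

```text
t 8.72 p [ 0.5434 -0.4188  0.0953] yaw 4.17 down -0.9999 F [ 0.2 -0.4  0. ] g 44.3 q [ 0.79  0.57 -0.28  1.43  0.16  1.16 -1.01]
[-5.1, 9.5, 15.2, -0.22, -0.55, 0.62], 
 n 1 from [ 0.5434 -0.4188  0.0953] dist [ -4.3  -9.8 -15.3] rv [-0.22 -0.55  0.62]
```

>>> step_arm --pt "-4.6 9.5 10 -0.2 -0.5 0.6" --pt "0 0 0 0 0 0"

```text
clock: 8.98
position: [0.5404, -0.4302, 0.0877]
ee_rot: [1.0, 0.031, 0.002, 0.001]
ft_force: [0.4, 0.2, -0.4]
grip_width: 0.523
```

```bash
python3 - <<'E'
from h import *
state()
plan([.5397,-.4286,.029],3.55,step=20)
E
```

```text
t 8.97 p [ 0.5404 -0.4302  0.0877] yaw 3.52 down -1.0 F [ 0.4  0.2 -0.4] g 44.6 q [ 0.8   0.59 -0.27  1.42  0.16  1.15 -1.01]
[-0.3, -0.6, 19.6, 0.05, -0.06, -0.01], [-0.3, -0.6, 19.6, 0.05, -0.06, -0.01], [-0.2, -0.6, 19.6, 0.05, -0.06, -0.01], 
 n 3 from [ 0.5404 -0.4302  0.0877] dist [ -0.7   1.6 -58.7] rv [ 0.15 -0.18 -0.03]
```

>>> step_arm --pt "-1 -1.6 16 0 0 0" --pt "-0.5 0 18 0 0 0" --pt "-0.5 0 14 0 0 0" --pt "-0.5 0 5 0 0 0" --pt "0 0 0 0 0 0"

```text
clock: 9.6
position: [0.5381, -0.4288, 0.0312]
ee_rot: [1.0, 0.031, 0.002, 0.001]
ft_force: [0.6, 0.3, -1.0]
grip_width: 0.52
```

```bash
python3 - <<'E'
from h import *
state()
plan([.5397,-.4286,.029],3.55,step=20)
E
```

```text
t 9.6 p [ 0.5381 -0.4288  0.0312] yaw 3.51 down -1.0 F [ 0.6  0.3 -1. ] g 44.4 q [ 0.79  0.64 -0.26  1.46  0.18  1.06 -1.02]
[1.6, -0.1, 2.2, 0.14, -0.21, -0.04], 
 n 1 from [ 0.5381 -0.4288  0.0312] dist [ 1.6  0.2 -2.2] rv [ 0.14 -0.21 -0.04]
```

>>> step_arm --pt "1.5 0 2.5 0 0 0" --pt "0 0 1.5 0 0 0" --pt "0 0 0 0 0 0"

```text
clock: 9.98
position: [0.5405, -0.4289, 0.0288]
ee_rot: [1.0, 0.031, 0.003, 0.002]
ft_force: [0.9, -0.2, -1.1]
grip_width: 0.523
```

```bash
python3 - <<'E'
from h import *
state()
E
```

```text
t 9.97 p [ 0.5405 -0.4289  0.0288] yaw 3.51 down -1.0 F [ 0.9 -0.2 -1.1] g 44.7 q [ 0.79  0.65 -0.26  1.46  0.18  1.05 -1.02]
```

>>> step_arm --pt "-0.8 0 0 0 0 0" --pt "0 0 0 0 0 0" --pt "0 0 0 0 0 0" --pt "0 0 -15 0 0 0" --pt "0 0 -35 0 0 0" --pt "0 0 -50 0 0 0" --pt "0 0 -50 0 0 0" --pt "-20 -20 -50 0 0 0" --pt "-20 -40 -20 0 0 0" --pt "0 0 0 0 0 0" --jaw 56

```text
clock: 11.22
position: [0.4944, -0.3692, 0.2633]
ee_rot: [0.999, 0.031, 0.006, 0.004]
ft_force: [0.4, -0.1, 0.4]
grip_width: 0.656
```

```bash
python3 - <<'E'
from h import *
state()
cv2.imwrite('pics/w5.png',manip.camera('wrist'));np.save('w5.npy',manip.camera_info('wrist'),allow_pickle=True)
plan([.4673,.3169,.2],2.2,step=55)
E
```

```text
t 11.22 p [ 0.4944 -0.3692  0.2633] yaw 3.55 down -0.9999 F [ 0.4 -0.1  0.4] g 56.0 q [ 0.81  0.31 -0.31  1.44  0.09  1.4  -1.01]
[1.1, -53.0, 4.4, 0.03, -0.04, 0.1], [1.0, -53.0, 4.4, 0.03, -0.04, 0.1], [0.9, -53.0, 4.4, 0.03, -0.04, 0.1], [0.8, -53.0, 4.5, 0.03, -0.04, 0.1], [0.7, -53.0, 4.5, 0.03, -0.04, 0.1], [0.6, -53.0, 4.5, 0.03, -0.04, 0.1], [0.6, -53.0, 4.6, 0.03, -0.04, 0.1], [0.5, -53.0, 4.6, 0.03, -0.04, 0.1], [0.4, -53.0, 4.6, 0.03, -0.04, 0.1], [0.3, -53.0, 4.7, 0.03, -0.04, 0.1], [0.2, -53.0, 4.7, 0.03, -0.04, 0.1], [0.1, -53.0, 4.7, 0.03, -0.04, 0.1], [0.0, -52.9, 4.8, 0.03, -0.04, 0.1], 
 n 13 from [ 0.4943 -0.3709  0.2624] dist [-27.  687.8 -62.4] rv [ 0.45 -0.58  1.25]
```

View pics/w5.png

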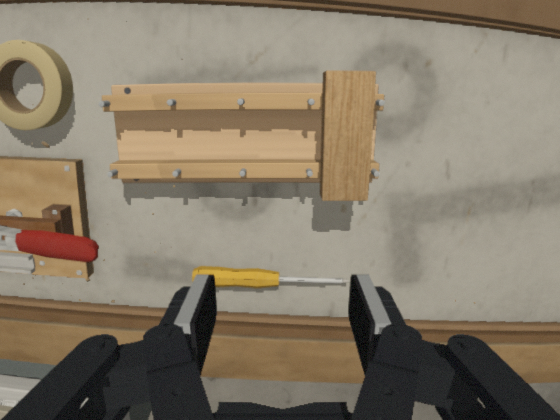

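>>> step_arm --pt "1 -53 3 0 0 0.1" --pt "1 -53 3 0 0 0.1" --pt "1 -53 3 0 0 0.1" --pt "1 -53 3 0 0 0.1" --pt "0.7 -53 3 0 0 0.1" --pt "0.7 -53 3 0 0 0.1" --pt "0.6 -53 3 0 0 0.1" --pt "0.5 -53 4 0 0 0.1" --pt "0.4 -53 4 0 0 0.1" --pt "0.3 -53 4 0 0 0.1" --pt "0 -53 4 0 0 0.1" --pt "0 -52 4 0 0 0.1" --pt "0 -30 4 0 0 0.1" --pt "0 0 0 0 0 0" --jaw 46

```text
clock: 13.02
position: [0.4763, 0.3062, 0.2081]
ee_rot: [1.0, 0.011, 0.002, 0.002]
ft_force: [-0.5, -0.8, -0.0]
grip_width: 0.535
```

```bash
python3 - <<'E'
from h import *
state()
plan([.4673,.3169,.11],2.2,step=40)
E
```

```text
t 13.03 p [0.4763 0.3062 0.2081] yaw 1.3 down -1.0 F [-0.5 -0.8 -0. ] g 45.7 q [ 0.02  0.32 -0.81  1.62  0.24  1.31 -2.38]
[-3.1, -3.7, 32.7, 0.07, -0.09, -0.3], [-3.0, -3.7, 32.7, 0.07, -0.09, -0.3], [-2.9, -3.7, 32.7, 0.07, -0.09, -0.3], 
 n 3 from [0.4763 0.3062 0.2081] dist [ -9.   10.7 -98.1] rv [ 0.21 -0.27 -0.9 ]
```

>>> step_arm --pt "-9 -11 15 0.2 -0.2 -0.9" --pt "-1.5 0 40 0 0 0" --pt "-1.5 0 40 0 0 0" --pt "0 0 10 0 0 0" --pt "0 0 0 0 0 0"

```text
clock: 13.65
position: [0.4646, 0.3138, 0.0982]
ee_rot: [1.0, 0.018, -0.0, 0.0]
ft_force: [0.5, 0.6, -0.1]
grip_width: 0.541
```

```bash
python3 - <<'E'
from h import *
state()
cv2.imwrite('pics/w6.png',manip.camera('wrist'))
plan([.4673,.3169,.029],2.2,step=40)
i=manip.camera_info('wrist')
E
```

```text
t 13.65 p [0.4646 0.3138 0.0982] yaw 2.02 down -1.0 F [ 0.5  0.6 -0.1] g 46.2 q [-0.03  0.42 -0.79  1.75  0.33  1.11 -2.45]
[1.3, -1.4, 34.8, 0.02, -0.01, -0.09], [1.3, -1.4, 34.8, 0.02, -0.01, -0.09], 
 n 2 from [0.4648 0.314  0.0987] dist [  2.5   2.9 -69.7] rv [ 0.03 -0.03 -0.18]
```

View pics/w6.png

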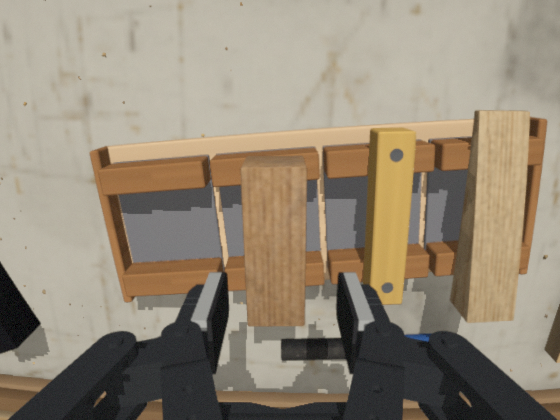

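>>> step_arm --pt "2 -3 15 0 0 0" --pt "-0.5 0 30 0 0 0" --pt "-0.5 0 22 0 0 0" --pt "0 0 4 0 0 0" --pt "0 0 0 0 0 0"

```text
clock: 14.32
position: [0.4693, 0.3191, 0.0286]
ee_rot: [1.0, 0.017, 0.004, -0.001]
ft_force: [0.6, 0.6, 0.1]
grip_width: 0.54
```

```bash
python3 - <<'E'
from h import *
state()
plan([.4673,.3169,.029],2.2,step=40)
E
```

```text
t 14.32 p [0.4693 0.3191 0.0286] yaw 1.94 down -1.0 F [0.6 0.6 0.1] g 46.1 q [-0.08  0.51 -0.73  1.79  0.41  0.98 -2.51]
[-2.1, 2.2, -0.4, -0.16, -0.43, -0.25], 
 n 1 from [0.4693 0.3191 0.0286] dist [-2.  -2.2  0.4] rv [-0.16 -0.43 -0.25]
```

>>> step_arm --pt "-2 2 0 -0.2 -0.4 -0.2" --pt "0 0 0 0 0 0"

```text
clock: 14.58
position: [0.4682, 0.3176, 0.0302]
ee_rot: [1.0, 0.019, 0.001, -0.0]
ft_force: [0.8, 0.2, -0.3]
grip_width: 0.537
```

>>> step_arm --pt "0 0 0 0 0 0" --pt "0 0 0 0 0 0" --pt "0 0 0 0 0 0" --pt "0 0 0 0 0 0" --jaw 22

```text
clock: 15.08
position: [0.4686, 0.3176, 0.031]
ee_rot: [1.0, 0.019, 0.002, -0.0]
ft_force: [-0.6, 0.4, -0.9]
grip_width: 0.364
```

```bash
python3 - <<'E'
from h import *
state()
E
```

```text
t 15.07 p [0.4686 0.3176 0.031 ] yaw 2.14 down -1.0 F [-0.6  0.4 -0.9] g 31.1 q [-0.08  0.51 -0.74  1.79  0.41  0.99 -2.51]
```

>>> step_arm --pt "0 0 -15 0 0 0" --pt "0 0 -35 0 0 0" --pt "0 0 -50 0 0 0" --pt "0 0 -50 0 0 0" --pt "0 30 -20 0 0 0" --pt "0 50 0 0 0 0"

```text
clock: 15.82
position: [0.4693, 0.2408, 0.2114]
ee_rot: [1.0, 0.023, 0.002, -0.002]
ft_force: [0.7, -0.1, -0.9]
grip_width: 0.366
```

```bash
python3 - <<'E'
from h import *
state()
plan([.535,-.345,.18],3.55,step=55)
E
```

```text
t 15.82 p [0.4693 0.2408 0.2114] yaw 2.65 down -1.0 F [ 0.7 -0.1 -0.9] g 31.2 q [ 0.17  0.21 -0.82  1.72  0.16  1.28 -2.2 ]
[3.5, 53.5, 2.7, -0.02, -0.02, -0.08], [3.4, 53.5, 2.7, -0.02, -0.02, -0.08], [3.3, 53.5, 2.7, -0.02, -0.02, -0.08], [3.3, 53.5, 2.7, -0.02, -0.02, -0.08], [3.2, 53.5, 2.7, -0.02, -0.02, -0.08], [3.1, 53.5, 2.8, -0.02, -0.02, -0.08], [3.0, 53.5, 2.8, -0.02, -0.02, -0.08], [3.0, 53.5, 2.8, -0.02, -0.02, -0.08], [2.9, 53.5, 2.8, -0.02, -0.02, -0.08], [2.8, 53.5, 2.8, -0.02, -0.02, -0.08], [2.7, 53.5, 2.8, -0.02, -0.02, -0.08], 
 n 11 from [0.4693 0.2408 0.2114] dist [  65.7 -585.8  -31.4] rv [-0.22 -0.27 -0.89]
```

>>> step_arm --pt "3 53 0 0 0 0" --pt "3 53 0 0 0 0" --pt "3 53 0 0 0 0" --pt "3 53 0 0 0 0" --pt "3 53 0 0 0 0" --pt "3 53 2 0 0 0" --pt "3 53 2 0 0 0" --pt "3 53 2 0 0 0" --pt "3 53 2 0 0 0" --pt "3 53 2 0 0 0" --pt "2 45 0 0 0 0" --pt "0 0 0 0 0 0"

```text
clock: 17.32
position: [0.53, -0.3507, 0.2144]
ee_rot: [1.0, 0.025, 0.01, -0.0]
ft_force: [-0.1, 0.4, -1.0]
grip_width: 0.368
```

```bash
python3 - <<'E'
from h import *
state()
i=manip.camera_info('wrist');o=manip.get_obs()
cv2.imwrite('pics/w7.png',manip.camera('wrist'));np.save('w7.npy',[i,o],allow_pickle=True)
plan([.5363,-.3627,.08],3.55,step=40)
E
```

```text
t 17.32 p [ 0.53   -0.3507  0.2144] yaw 2.85 down -0.9998 F [-0.1  0.4 -1. ] g 31.4 q [ 0.82  0.38 -0.39  1.45  0.14  1.32 -1.1 ]
[0.5, 3.7, 33.7, -0.01, -0.31, -0.14], [0.6, 3.7, 33.7, -0.01, -0.31, -0.14], [0.8, 3.7, 33.7, -0.01, -0.31, -0.14], [1.0, 3.7, 33.7, -0.01, -0.31, -0.14], 
 n 4 from [ 0.5308 -0.3482  0.2147] dist [   5.5  -14.5 -134.7] rv [-0.03 -1.22 -0.55]
```

View pics/w7.png

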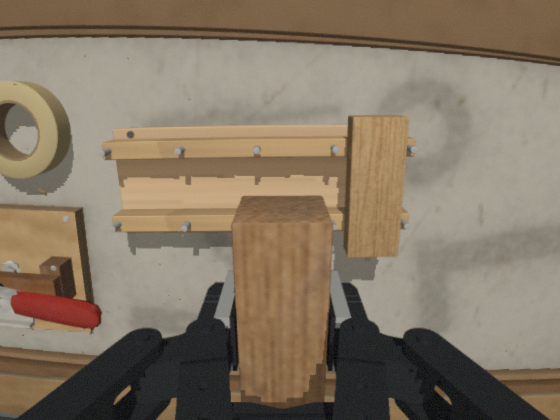

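```bash
python3 - <<'E'
from h import *
i,o=np.load('w7.npy',allow_pickle=True)
R=Ro.from_quat(o['ee_rot']).as_matrix();p=o['position']
c,D=ray(i,[(235,222),(329,221)]); c=R.T@(c-p);D=D@R
s=(-.033-c[2])/D[:,2]; print(((c+D*s[:,None])*1e3).round(1))
E
```

```text
[[ 43.3 -14.1 -33. ]
 [ 43.7  15.  -33. ]]
```

>>> step_arm --pt "5 14.5 10 0 -1.2 -0.6" --pt "-1 0 40 0 0 0" --pt "-1 0 40 0 0 0" --pt "0 0 25 0 0 0" --pt "0 0 0 0 0 0"

```text
clock: 18.0
position: [0.539, -0.3547, 0.1024]
ee_rot: [0.999, 0.037, 0.003, -0.001]
ft_force: [-0.3, 0.1, 0.0]
grip_width: 0.369
```

```bash
python3 - <<'E'
from h import *
state()
plan([.5363,-.3627,.032],3.55,step=40)
E
```

```text
t 18.0 p [ 0.539  -0.3547  0.1024] yaw 4.19 down -1.0 F [-0.3  0.1  0. ] g 31.5 q [ 0.8   0.5  -0.38  1.54  0.19  1.14 -1.11]
[-1.9, 4.0, 35.2, -0.06, -0.19, 0.32], [-1.7, 3.9, 35.2, -0.06, -0.19, 0.32], 
 n 2 from [ 0.539  -0.3547  0.1024] dist [ -2.7  -8.  -70.4] rv [-0.11 -0.38  0.64]
```

>>> step_arm --pt "-3.3 8 8 0 -0.4 0.6" --pt "0 0 12 0 0 0" --pt "0 0 0 0 0 0"

```text
clock: 18.38
position: [0.5381, -0.363, 0.085]
ee_rot: [0.999, 0.032, 0.002, 0.0]
ft_force: [0.2, 0.3, -1.1]
grip_width: 0.371
```

```bash
python3 - <<'E'
from h import *
state()
plan([.5364,-.3627,.032],3.55,step=40)
E
```

```text
t 18.38 p [ 0.5381 -0.363   0.085 ] yaw 3.62 down -1.0 F [ 0.2  0.3 -1.1] g 31.7 q [ 0.8   0.52 -0.37  1.54  0.2   1.11 -1.12]
[-0.9, -0.2, 26.5, 0.01, -0.09, 0.04], [-0.9, -0.2, 26.5, 0.01, -0.09, 0.04], 
 n 2 from [ 0.5381 -0.363   0.085 ] dist [ -1.7   0.3 -53. ] rv [ 0.01 -0.18  0.07]
```

>>> step_arm --pt "-1.8 0 15 0 0 0" --pt "-0.5 0 18 0 0 0" --pt "-0.5 0 14 0 0 0" --pt "0 0 4 0 0 0" --pt "0 0 0 0 0 0"

```text
clock: 19.0
position: [0.5352, -0.3632, 0.0308]
ee_rot: [1.0, 0.032, 0.001, 0.0]
ft_force: [-2.4, 0.9, 7.6]
grip_width: 0.367
```

```bash
python3 - <<'E'
from h import *
state()
plan([.5364,-.3627,.0315],3.55,step=40)
E
```

```text
t 19.0 p [ 0.5352 -0.3632  0.0308] yaw 3.62 down -1.0 F [-2.4  0.9  7.6] g 31.3 q [ 0.79  0.58 -0.36  1.58  0.22  1.02 -1.13]
[1.2, -0.4, -0.7, 0.01, -0.17, 0.07], 
 n 1 from [ 0.5352 -0.3632  0.0308] dist [1.2 0.5 0.7] rv [ 0.01 -0.17  0.07]
```

>>> step_arm --pt "1.2 -0.4 -1 0 0 0" --pt "0 0 0 0 0 0"

```text
clock: 19.25
position: [0.5368, -0.3628, 0.0321]
ee_rot: [0.999, 0.032, 0.002, 0.0]
ft_force: [0.7, -0.4, -0.1]
grip_width: 0.368
```

```bash
python3 - <<'E'
from h import *
state()
E
```

```text
t 19.25 p [ 0.5368 -0.3628  0.0321] yaw 3.62 down -1.0 F [ 0.7 -0.4 -0.1] g 31.5 q [ 0.79  0.58 -0.36  1.58  0.22  1.02 -1.13]
```

>>> step_arm --pt "-0.4 0 1 0 0 0" --pt "0 0 0 0 0 0"

```text
clock: 19.5
position: [0.5365, -0.3628, 0.031]
ee_rot: [0.999, 0.032, 0.002, 0.0]
ft_force: [-0.9, 0.4, -0.5]
grip_width: 0.368
```

>>> step_arm --pt "0 0 0 0 0 0" --pt "0 0 0 0 0 0" --pt "0 0 0 0 0 0" --pt "0 0 -15 0 0 0" --pt "0 0 -35 0 0 0" --pt "0 0 -50 0 0 0" --pt "0 0 -50 0 0 0" --pt "-20 -20 -50 0 0 0" --pt "-20 -40 -20 0 0 0" --pt "0 0 0 0 0 0" --jaw 44

```text
clock: 20.75
position: [0.4914, -0.3034, 0.2656]
ee_rot: [0.999, 0.032, 0.005, 0.002]
ft_force: [0.6, -1.1, -0.3]
grip_width: 0.518
```

```bash
python3 - <<'E'
from h import *
state()
np.save('w8.npy',manip.camera_info('wrist'),allow_pickle=True)
cv2.imwrite('pics/w8.png',manip.camera('wrist'))
plan([.478,.254,.2],3.8,step=55)
E
```

```text
t 20.75 p [ 0.4914 -0.3034  0.2656] yaw 3.68 down -0.9999 F [ 0.6 -1.1 -0.3] g 44.2 q [ 0.83  0.23 -0.42  1.53  0.09  1.39 -1.1 ]
[1.9, -50.8, 5.7, 0.02, -0.04, -0.02], [1.9, -50.8, 5.7, 0.02, -0.04, -0.02], [2.0, -50.8, 5.7, 0.02, -0.04, -0.02], [2.0, -50.8, 5.7, 0.02, -0.04, -0.02], [2.0, -50.8, 5.8, 0.02, -0.04, -0.02], [2.0, -50.8, 5.8, 0.02, -0.04, -0.02], [2.0, -50.8, 5.8, 0.02, -0.04, -0.02], [2.1, -50.8, 5.8, 0.02, -0.04, -0.02], [2.1, -50.8, 5.8, 0.02, -0.04, -0.02], [2.1, -50.8, 5.8, 0.02, -0.04, -0.02], [2.1, -50.8, 5.9, 0.02, -0.04, -0.02], 
 n 11 from [ 0.4914 -0.3052  0.2647] dist [-13.4 559.2 -64.7] rv [ 0.24 -0.49 -0.23]
```

View pics/w8.png

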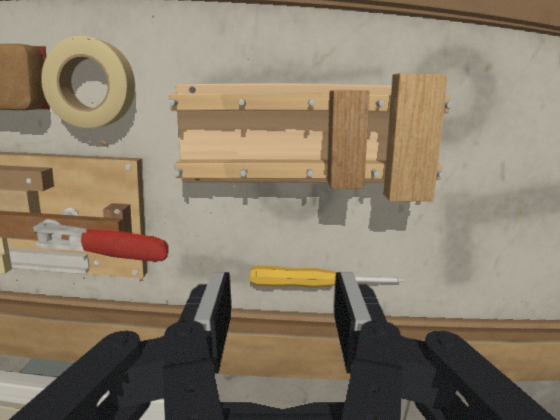

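>>> step_arm --pt "2 -51 4 0 0 0" --pt "2 -51 4 0 0 0" --pt "2 -51 4 0 0 0" --pt "2 -51 4 0 0 0" --pt "2 -51 4 0 0 0" --pt "2 -51 4 0 0 0" --pt "2 -51 4 0 0 0" --pt "2 -51 4 0 0 0" --pt "2 -51 4 0 0 0" --pt "2 -51 4 0 0 0" --pt "1 -40 4 0 0 0" --pt "0 0 0 0 0 0" --jaw 34

```text
clock: 22.3
position: [0.4843, 0.2539, 0.2149]
ee_rot: [1.0, 0.025, 0.002, 0.0]
ft_force: [-0.9, 1.2, 0.5]
grip_width: 0.398
```

```bash
python3 - <<'E'
from h import *
state()
plan([.4803,.2548,.09],3.8,step=40)
E
```

```text
t 22.3 p [0.4843 0.2539 0.2149] yaw 2.81 down -1.0 F [-0.9  1.2  0.5] g 34.0 q [ 0.16  0.27 -0.85  1.66  0.21  1.3  -2.25]
[-1.1, -0.3, 31.2, 0.01, -0.06, -0.25], [-1.1, -0.3, 31.2, 0.01, -0.06, -0.25], [-1.0, -0.3, 31.2, 0.01, -0.06, -0.25], [-1.0, -0.3, 31.2, 0.01, -0.06, -0.25], 
 n 4 from [0.4843 0.2539 0.2149] dist [  -4.     0.9 -124.9] rv [ 0.04 -0.22 -0.99]
```

>>> step_arm --pt "-4 -1 20 0 0 -1" --pt "-1 0 40 0 0 0" --pt "-1 0 40 0 0 0" --pt "-1 0 25 0 0 0" --pt "0 0 0 0 0 0"

```text
clock: 22.92
position: [0.4816, 0.2488, 0.0854]
ee_rot: [1.0, 0.03, 0.001, 0.001]
ft_force: [-0.4, -1.0, 0.1]
grip_width: 0.398
```

```bash
python3 - <<'E'
from h import *
state()
cv2.imwrite('pics/w9.png',manip.camera('wrist'))
plan([.4803,.2548,.023],3.8,step=40)
E
```

```text
t 22.93 p [0.4816 0.2488 0.0854] yaw 3.41 down -1.0 F [-0.4 -1.   0.1] g 34.0 q [ 0.12  0.4  -0.81  1.81  0.33  1.07 -2.32]
[-1.0, -2.9, 31.8, 0.04, -0.11, -0.2], [-0.9, -2.9, 31.8, 0.04, -0.11, -0.2], 
 n 2 from [0.4824 0.2492 0.0866] dist [ -2.1   5.6 -63.6] rv [ 0.09 -0.23 -0.4 ]
```

View pics/w9.png

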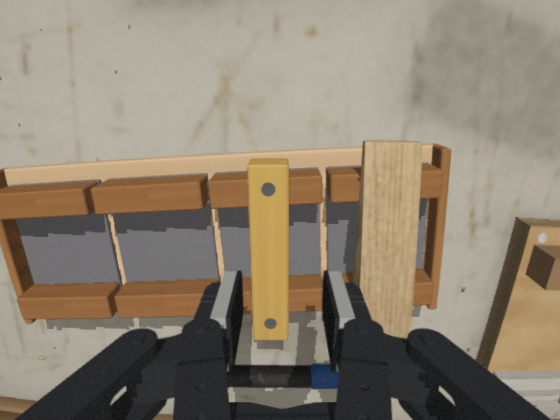

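>>> step_arm --pt "-2.5 -6 8 0 0 -0.4" --pt "0 0 4 0 0 0" --pt "-0.5 0 20 0 0 0" --pt "-0.5 0 22 0 0 0" --pt "-0.5 0 10 0 0 0" --pt "0 0 0 0 0 0"

```text
clock: 23.72
position: [0.4801, 0.2554, 0.021]
ee_rot: [0.999, 0.033, 0.004, 0.0]
ft_force: [-0.3, 0.5, 1.1]
grip_width: 0.401
```

```bash
python3 - <<'E'
from h import *
state()
plan([.4803,.2548,.023],3.8,step=40)
E
```

```text
t 23.73 p [0.4801 0.2554 0.021 ] yaw 3.76 down -1.0 F [-0.3  0.5  1.1] g 34.2 q [ 0.06  0.49 -0.76  1.86  0.42  0.95 -2.39]
[0.2, 0.6, -2.0, 0.04, -0.45, -0.04], 
 n 1 from [0.4801 0.2554 0.021 ] dist [ 0.2 -0.6  2. ] rv [ 0.04 -0.45 -0.04]
```

>>> step_arm --pt "0.2 0.6 -2 0 -0.4 0" --pt "0 0 0 0 0 0"

```text
clock: 23.98
position: [0.4809, 0.2551, 0.0241]
ee_rot: [0.999, 0.033, 0.001, 0.0]
ft_force: [-0.3, -0.1, 0.6]
grip_width: 0.398
```

>>> step_arm --pt "0 0 0 0 0 0" --pt "0 0 0 0 0 0" --pt "0 0 0 0 0 0" --pt "0 0 0 0 0 0" --jaw 10 --force 70

```text
clock: 24.48
position: [0.4812, 0.2552, 0.0247]
ee_rot: [0.999, 0.033, 0.001, 0.0]
ft_force: [0.1, -0.4, -0.1]
grip_width: 0.217
```

```bash
python3 - <<'E'
from h import *
state()
E
```

```text
t 24.48 p [0.4812 0.2552 0.0247] yaw 3.75 down -1.0 F [ 0.1 -0.4 -0.1] g 18.6 q [ 0.07  0.49 -0.76  1.85  0.41  0.96 -2.38]
```

>>> step_arm --pt "0 0 -15 0 0 0" --pt "0 0 -35 0 0 0" --pt "0 0 -50 0 0 0" --pt "0 0 -50 0 0 0" --pt "0 30 -20 0 0 0" --pt "0 50 0 0 0 0"

```text
clock: 25.22
position: [0.4842, 0.1785, 0.2047]
ee_rot: [0.999, 0.038, 0.002, -0.001]
ft_force: [2.0, -0.8, -2.3]
grip_width: 0.221
```

```bash
python3 - <<'E'
from h import *
state()
plan([.531,-.28,.18],3.55,step=55)
E
```

```text
t 25.23 p [0.4842 0.1785 0.2047] yaw 4.32 down -1.0 F [ 2.  -0.8 -2.3] g 18.8 q [ 0.32  0.19 -0.84  1.75  0.15  1.26 -2.05]
[1.3, 51.2, 2.6, -0.01, -0.02, 0.09], [1.4, 51.2, 2.7, -0.01, -0.02, 0.09], [1.5, 51.2, 2.7, -0.01, -0.02, 0.09], [1.6, 51.2, 2.7, -0.01, -0.02, 0.09], [1.6, 51.2, 2.7, -0.01, -0.02, 0.09], [1.7, 51.2, 2.7, -0.01, -0.02, 0.09], [1.8, 51.2, 2.7, -0.01, -0.02, 0.09], [1.9, 51.2, 2.7, -0.01, -0.02, 0.09], [2.0, 51.2, 2.7, -0.01, -0.02, 0.09], 
 n 9 from [0.4842 0.1785 0.2047] dist [  46.8 -458.5  -24.7] rv [-0.12 -0.19  0.77]
```

>>> step_arm --pt "2 51 0 0 0 0.1" --pt "2 51 0 0 0 0.1" --pt "2 51 0 0 0 0.1" --pt "2 51 0 0 0 0.1" --pt "2 51 0 0 0 0.1" --pt "2 51 0 0 0 0.1" --pt "2 51 0 0 0 0.1" --pt "2 51 0 0 0 0" --pt "2 42 0 0 0 0" --pt "0 0 0 0 0 0"

```text
clock: 26.48
position: [0.533, -0.2845, 0.2151]
ee_rot: [0.999, 0.032, 0.006, 0.0]
ft_force: [0.6, 0.9, -3.5]
grip_width: 0.221
```

```bash
python3 - <<'E'
from h import *
state()
i=manip.camera_info('wrist');o=manip.get_obs()
cv2.imwrite('pics/w10.png',manip.camera('wrist'));np.save('w10.npy',[i,o],allow_pickle=True)
plan([.5318,-.2967,.08],3.55,step=40)
E
```

```text
t 26.48 p [ 0.533  -0.2845  0.2151] yaw 3.69 down -0.9999 F [ 0.6  0.9 -3.5] g 18.9 q [ 0.83  0.33 -0.52  1.53  0.16  1.31 -1.21]
[-1.1, 3.6, 33.8, 0.01, -0.19, 0.07], [-1.0, 3.6, 33.8, 0.01, -0.19, 0.07], [-0.9, 3.6, 33.8, 0.01, -0.19, 0.07], [-0.8, 3.6, 33.8, 0.01, -0.19, 0.07], 
 n 4 from [ 0.5336 -0.2822  0.2154] dist [  -1.8  -14.5 -135.4] rv [ 0.02 -0.76  0.29]
```

View pics/w10.png

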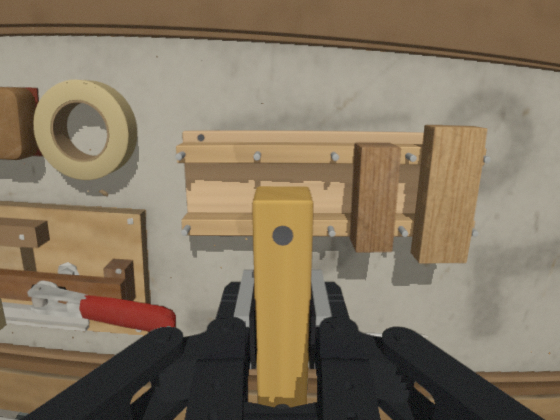

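```bash
python3 - <<'E'
from h import *
i,o=np.load('w10.npy',allow_pickle=True)
R=Ro.from_quat(o['ee_rot']).as_matrix();p=o['position']
c,D=ray(i,[(254,202),(311,202)]); c=R.T@(c-p);D=D@R
s=(-.0273-c[2])/D[:,2]; print(((c+D*s[:,None])*1e3).round(1))
E
```

```text
[[ 48.1  -8.6 -27.3]
 [ 48.1   9.7 -27.3]]
```

>>> step_arm --pt "-2 14 10 0 -0.7 0" --pt "-1 0 40 0 0 0" --pt "-1 0 40 0 0 0" --pt "0 0 30 0 0 0" --pt "0 0 0 0 0 0"

```text
clock: 27.15
position: [0.5311, -0.2944, 0.0924]
ee_rot: [0.999, 0.037, -0.0, 0.0]
ft_force: [-1.0, 0.7, -2.7]
grip_width: 0.218
```

```bash
python3 - <<'E'
from h import *
state()
plan([.5318,-.2967,.0255],3.55,step=40)
E
```

```text
t 27.15 p [ 0.5311 -0.2944  0.0924] yaw 4.23 down -1.0 F [-1.   0.7 -2.7] g 18.6 q [ 0.82  0.45 -0.49  1.65  0.23  1.1  -1.23]
[0.3, 1.1, 33.4, 0.01, 0.0, 0.34], [0.3, 1.1, 33.4, 0.01, 0.0, 0.34], 
 n 2 from [ 0.5311 -0.2944  0.0924] dist [  0.7  -2.3 -66.9] rv [0.03 0.   0.68]
```

>>> step_arm --pt "1 2.2 10 0 0 0.6" --pt "-0.5 0 16 0 0 0" --pt "-0.5 0 16 0 0 0" --pt "-0.5 0 13 0 0 0" --pt "0 0 3 0 0 0" --pt "0 0 0 0 0 0"

```text
clock: 27.9
position: [0.5326, -0.2974, 0.0335]
ee_rot: [0.999, 0.032, 0.002, 0.001]
ft_force: [0.4, 0.2, -2.4]
grip_width: 0.22
```

```bash
python3 - <<'E'
from h import *
state()
plan([.5323,-.2967,.0255],3.55,step=40)
E
```

```text
t 27.9 p [ 0.5326 -0.2974  0.0335] yaw 3.64 down -1.0 F [ 0.4  0.2 -2.4] g 18.8 q [ 0.8   0.52 -0.47  1.68  0.27  1.   -1.27]
[-0.3, -0.8, 8.0, 0.16, -0.18, 0.09], 
 n 1 from [ 0.5326 -0.2974  0.0335] dist [-0.3  0.7 -8. ] rv [ 0.16 -0.18  0.09]
```

>>> step_arm --pt "-0.3 -0.7 5 0 0 0" --pt "0 0 3 0 0 0" --pt "0 0 1 0 0 0" --pt "0 0 0 0 0 0"

```text
clock: 28.4
position: [0.5329, -0.2971, 0.025]
ee_rot: [0.999, 0.032, 0.002, 0.002]
ft_force: [-0.1, 0.3, -3.0]
grip_width: 0.219
```

```bash
python3 - <<'E'
from h import *
state()
plan([.5323,-.2967,.0252],3.55,step=40)
E
```

```text
t 28.4 p [ 0.5329 -0.2971  0.025 ] yaw 3.64 down -1.0 F [-0.1  0.3 -3. ] g 18.7 q [ 0.8   0.53 -0.46  1.69  0.28  0.98 -1.27]
[-0.6, -0.4, -0.2, 0.22, -0.26, 0.09], 
 n 1 from [ 0.5329 -0.2971  0.025 ] dist [-0.6  0.4  0.2] rv [ 0.22 -0.26  0.09]
```

>>> step_arm --pt "-0.4 0 0.3 0 0 0" --pt "0 0 0 0 0 0" --pt "0 0 0 0 0 0" --pt "0 0 -15 0 0 0" --pt "0 0 -35 0 0 0" --pt "0 0 -50 0 0 0" --pt "0 0 -50 0 0 0" --pt "-20 -20 -50 0 0 0" --pt "-20 -40 -20 0 0 0" --pt "0 0 0 0 0 0" --jaw 34 --force 40

```text
clock: 29.65
position: [0.4879, -0.2367, 0.2601]
ee_rot: [0.999, 0.032, 0.006, 0.004]
ft_force: [0.6, -0.5, -0.1]
grip_width: 0.397
```

```bash
python3 - <<'E'
from h import *
state()
np.save('w11.npy',manip.camera_info('wrist'),allow_pickle=True)
cv2.imwrite('pics/w11.png',manip.camera('wrist'))
plan([.483,.1917,.2],3.1,step=55)
E
```

```text
t 29.65 p [ 0.4879 -0.2367  0.2601] yaw 3.73 down -0.9999 F [ 0.6 -0.5 -0.1] g 33.9 q [ 0.86  0.17 -0.55  1.63  0.09  1.36 -1.21]
[2.7, -53.8, 7.0, 0.06, -0.08, 0.06], [2.6, -53.8, 7.1, 0.06, -0.08, 0.06], [2.6, -53.8, 7.1, 0.06, -0.08, 0.06], [2.5, -53.7, 7.2, 0.06, -0.08, 0.06], [2.5, -53.7, 7.2, 0.06, -0.08, 0.06], [2.4, -53.7, 7.3, 0.06, -0.08, 0.06], [2.4, -53.7, 7.3, 0.06, -0.08, 0.06], [2.3, -53.7, 7.4, 0.06, -0.08, 0.06], 
 n 8 from [ 0.4879 -0.2385  0.2592] dist [ -4.9 430.2 -59.2] rv [ 0.46 -0.66  0.51]
```

View pics/w11.png

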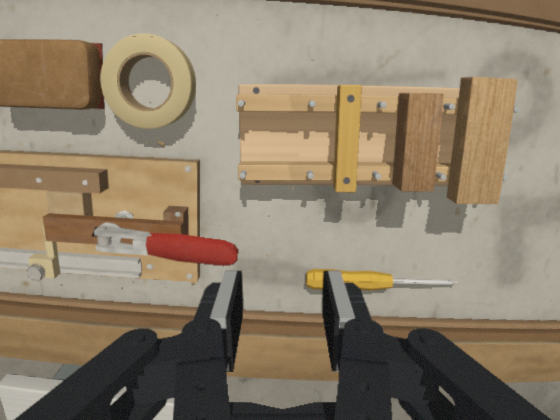

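Brass sits centred between its pins (347,137). Now the wedge.

>>> step_arm --pt "2.5 -53 4 0 0 0" --pt "2.5 -53 4 0 0 0" --pt "2.5 -53 4 0 0 0" --pt "2.5 -53 5 0 0 0" --pt "2.5 -53 5 0 0 0" --pt "2.5 -53 5 0 0 0" --pt "2.5 -53 5 0 0 0" --pt "2 -46 5 0 0 0" --pt "0 0 0 0 0 0" --jaw 44

```text
clock: 30.82
position: [0.4847, 0.1855, 0.2177]
ee_rot: [1.0, 0.027, 0.005, 0.003]
ft_force: [-1.2, -0.5, 1.0]
grip_width: 0.515
```

```bash
python3 - <<'E'
from h import *
state()
plan([.483,.1917,.1],3.1,step=40)
E
```

```text
t 30.82 p [0.4847 0.1855 0.2177] yaw 3.06 down -0.9999 F [-1.2 -0.5  1. ] g 43.9 q [ 0.36  0.2  -0.9   1.73  0.17  1.29 -2.1 ]
[-0.9, -2.3, 39.2, 0.12, -0.2, -0.01], [-0.7, -2.2, 39.2, 0.12, -0.2, -0.01], [-0.6, -2.2, 39.2, 0.12, -0.2, -0.01], 
 n 3 from [0.4847 0.1855 0.2177] dist [  -1.7    6.2 -117.7] rv [ 0.36 -0.61 -0.04]
```

>>> step_arm --pt "-2 -3 20 0.3 -0.6 0" --pt "-1 0 40 0 0 0" --pt "-1 0 35 0 0 0" --pt "-1 0 20 0 0 0" --pt "0 0 0 0 0 0"

```text
clock: 31.45
position: [0.4802, 0.1815, 0.0946]
ee_rot: [1.0, 0.022, -0.003, 0.001]
ft_force: [-0.1, 0.3, -0.1]
grip_width: 0.516
```

```bash
python3 - <<'E'
from h import *
state()
np.save('w12.npy',manip.camera_info('wrist'),allow_pickle=True)
cv2.imwrite('pics/w12.png',manip.camera('wrist'))
plan([.483,.1917,.0215],3.1,step=40)
E
```

```text
t 31.45 p [0.4802 0.1815 0.0946] yaw 2.56 down -1.0 F [-0.1  0.3 -0.1] g 44.1 q [ 0.3   0.34 -0.86  1.87  0.29  1.07 -2.2 ]
[1.5, -5.0, 37.0, 0.06, 0.13, -0.27], [1.4, -5.0, 37.0, 0.06, 0.13, -0.27], 
 n 2 from [0.4808 0.1817 0.0955] dist [  2.2  10.  -74. ] rv [ 0.12  0.26 -0.54]
```

View pics/w12.png

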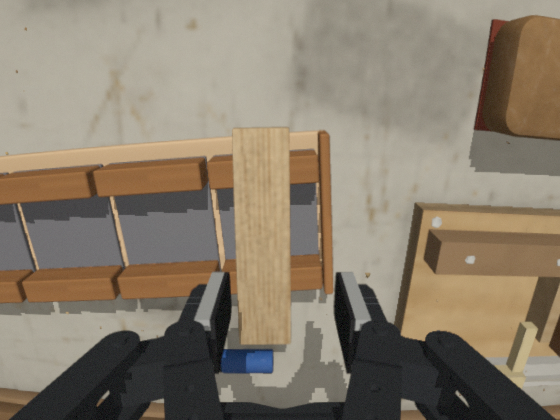

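```bash
python3 - <<'E'
from h import *
i=np.load('w12.npy',allow_pickle=True).item()
P=np.vstack([onz(i,(234,128),.038),onz(i,(289,127),.038),onz(i,(291,343),.058),onz(i,(238,344),.058)]);print(P.round(4),P.mean(0))
d=P[0]+P[1]-P[2]-P[3];print(np.degrees(np.arctan2(d[1],d[0])))
E
```

```text
[[0.542  0.2087 0.038 ]
 [0.5437 0.1801 0.038 ]
 [0.4246 0.1731 0.058 ]
 [0.4224 0.2036 0.058 ]] [0.48319469 0.191402   0.048     ]
2.9017624354031035
```

>>> step_arm --pt "2.5 -10 8 0 0.2 -0.5" --pt "-0.5 0 5 0 0 0" --pt "0 0 0 0 0 0" --jaw 38

```text
clock: 31.88
position: [0.4838, 0.1924, 0.0832]
ee_rot: [1.0, 0.026, 0.001, 0.001]
ft_force: [0.0, -0.7, 0.3]
grip_width: 0.443
```

```bash
python3 - <<'E'
from h import *
state()
plan([.483,.1917,.0215],3.1,step=40)
E
```

```text
t 31.88 p [0.4838 0.1924 0.0832] yaw 3.03 down -1.0 F [ 0.  -0.7  0.3] g 37.9 q [ 0.27  0.37 -0.85  1.87  0.32  1.05 -2.23]
[-0.5, 0.3, 30.8, 0.04, -0.05, -0.04], [-0.4, 0.3, 30.8, 0.04, -0.05, -0.04], 
 n 2 from [0.4838 0.1924 0.0832] dist [ -0.8  -0.7 -61.7] rv [ 0.09 -0.1  -0.07]
```

Confirmed (0.4832, 0.1914, yaw 2.9).

>>> step_arm --pt "-1.2 0.8 18 0 0 0" --pt "-0.7 0 22 0 0 0" --pt "-0.7 0 15 0 0 0" --pt "0 0 3 0 0 0" --pt "0 0 0 0 0 0"

```text
clock: 32.5
position: [0.4814, 0.1909, 0.022]
ee_rot: [1.0, 0.026, 0.001, 0.001]
ft_force: [-1.1, -0.4, 0.2]
grip_width: 0.445
```

```bash
python3 - <<'E'
from h import *
state()
plan([.4832,.1916,.0215],3.0,step=40)
E
```

```text
t 32.5 p [0.4814 0.1909 0.022 ] yaw 3.01 down -1.0 F [-1.1 -0.4  0.2] g 38.0 q [ 0.23  0.45 -0.81  1.92  0.4   0.94 -2.29]
[1.9, -0.6, 0.5, 0.1, -0.14, 0.01], 
 n 1 from [0.4814 0.1909 0.022 ] dist [ 1.8  0.7 -0.5] rv [ 0.1  -0.14  0.01]
```

>>> step_arm --pt "1.6 -0.6 1 0 0 0" --pt "0 0 0 0 0 0"

```text
clock: 32.75
position: [0.4838, 0.1919, 0.0219]
ee_rot: [1.0, 0.026, 0.002, 0.001]
ft_force: [-0.4, 1.1, -0.2]
grip_width: 0.446
```

>>> step_arm --pt "0 0 0 0 0 0" --pt "0 0 0 0 0 0" --pt "0 0 0 0 0 0" --pt "0 0 0 0 0 0" --jaw 20

```text
clock: 33.25
position: [0.4842, 0.192, 0.0226]
ee_rot: [1.0, 0.026, 0.003, 0.001]
ft_force: [0.2, 0.4, -0.4]
grip_width: 0.346
```

```bash
python3 - <<'E'
from h import *
state()
E
```

```text
t 33.25 p [0.4842 0.192  0.0226] yaw 3.0 down -1.0 F [ 0.2  0.4 -0.4] g 29.5 q [ 0.22  0.45 -0.8   1.91  0.41  0.94 -2.29]
```

>>> step_arm --pt "0 0 -15 0 0 0" --pt "0 0 -35 0 0 0" --pt "0 0 -50 0 0 0" --pt "0 0 -50 0 0 0" --pt "0 30 -20 0 0 0" --pt "0 50 0 0 0 0"

```text
clock: 34.0
position: [0.4866, 0.1159, 0.2033]
ee_rot: [1.0, 0.031, 0.004, -0.0]
ft_force: [1.1, -0.2, -0.5]
grip_width: 0.342
```

```bash
python3 - <<'E'
from h import *
state()
plan([.528,-.215,.2],3.55,step=55)
E
```

```text
t 34.0 p [0.4866 0.1159 0.2033] yaw 3.58 down -1.0 F [ 1.1 -0.2 -0.5] g 29.2 q [ 0.5   0.15 -0.88  1.79  0.13  1.25 -1.93]
[2.9, 47.6, 0.5, -0.01, -0.06, 0.0], [2.9, 47.6, 0.5, -0.01, -0.06, 0.0], [2.9, 47.6, 0.5, -0.01, -0.06, 0.0], [3.0, 47.6, 0.5, -0.01, -0.06, 0.0], [3.0, 47.6, 0.5, -0.01, -0.06, 0.0], [3.0, 47.6, 0.5, -0.01, -0.06, 0.0], [3.0, 47.6, 0.5, -0.01, -0.06, 0.0], 
 n 7 from [0.4866 0.1159 0.2033] dist [  41.4 -330.9   -3.3] rv [-0.04 -0.43  0.03]
```

>>> step_arm --pt "3 47 0 0 0 0" --pt "3 47 0 0 0 0" --pt "3 47 0 0 0 0" --pt "3 47 0 0 0 0" --pt "3 47 0 0 0 0" --pt "3 47 0 0 0 0" --pt "3 40 0 0 0 0" --pt "0 0 0 0 0 0"

```text
clock: 35.0
position: [0.5284, -0.2162, 0.2135]
ee_rot: [0.999, 0.031, 0.009, 0.001]
ft_force: [0.2, 0.2, -0.5]
grip_width: 0.344
```

```bash
python3 - <<'E'
from h import *
state()
i=manip.camera_info('wrist');o=manip.get_obs()
cv2.imwrite('pics/w13.png',manip.camera('wrist'));np.save('w13.npy',[i,o],allow_pickle=True)
plan([.5279,-.2308,.08],3.55,step=40)
E
```

```text
t 35.0 p [ 0.5284 -0.2162  0.2135] yaw 3.56 down -0.9998 F [ 0.2  0.2 -0.5] g 29.4 q [ 0.85  0.27 -0.64  1.62  0.17  1.29 -1.32]
[-1.1, 4.1, 33.4, 0.04, -0.25, 0.04], [-0.9, 4.1, 33.4, 0.04, -0.25, 0.04], [-0.8, 4.1, 33.4, 0.04, -0.25, 0.04], [-0.6, 4.2, 33.4, 0.04, -0.25, 0.04], 
 n 4 from [ 0.5288 -0.214   0.2138] dist [  -0.9  -16.8 -133.8] rv [ 0.15 -1.01  0.15]
```

View pics/w13.png

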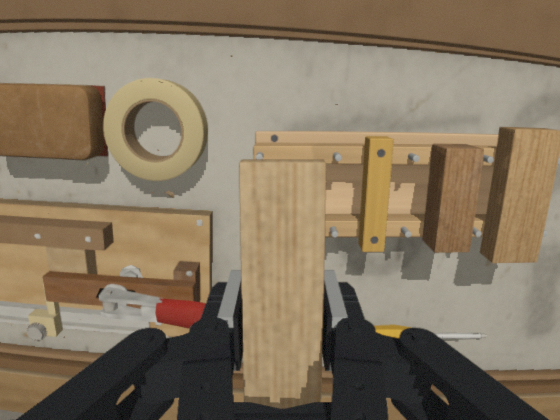

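>>> step_arm --pt "-1 15 10 0 -1 0" --pt "-1 0 40 0 0 0" --pt "-1 0 40 0 0 0" --pt "-0.5 0 25 0 0 0" --pt "0 0 0 0 0 0"

```text
clock: 35.67
position: [0.5268, -0.2279, 0.0959]
ee_rot: [0.999, 0.036, -0.001, 0.002]
ft_force: [-0.8, 1.3, -0.1]
grip_width: 0.346
```

```bash
python3 - <<'E'
from h import *
state()
plan([.5279,-.2308,.023],3.55,step=40)
i,o=np.load('w13.npy',allow_pickle=True)
R=Ro.from_quat(o['ee_rot']).as_matrix();p=o['position']
c,D=ray(i,[(241,161),(326,160)]); c=R.T@(c-p);D=D@R
for h in(.010,.015):
  s=(-h-c[2])/D[:,2]; print(((c+D*s[:,None])*1e3).round(1))
E
```

```text
t 35.67 p [ 0.5268 -0.2279  0.0959] yaw 4.09 down -1.0 F [-0.8  1.3 -0.1] g 29.5 q [ 0.83  0.4  -0.6   1.73  0.26  1.09 -1.36]
[0.5, 1.4, 36.4, 0.09, 0.06, 0.27], [0.5, 1.4, 36.4, 0.09, 0.06, 0.27], 
 n 2 from [ 0.5268 -0.2279  0.0959] dist [  1.1  -2.9 -72.9] rv [0.18 0.11 0.54]
[[ 58.1 -14.2 -10. ]
 [ 58.5  16.  -10. ]]
[[ 59.  -13.7 -15. ]
 [ 59.4  15.4 -15. ]]
```

Offset ≈ −1 to −1.5 mm, consistent.

>>> step_arm --pt "1.2 2.8 10 0 0 0.5" --pt "-0.5 0 18 0 0 0" --pt "-0.5 0 18 0 0 0" --pt "-0.5 0 14 0 0 0" --pt "0 0 3 0 0 0" --pt "0 0 0 0 0 0"

```text
clock: 36.42
position: [0.5281, -0.2313, 0.0307]
ee_rot: [1.0, 0.031, 0.0, 0.002]
ft_force: [0.2, -0.2, -0.1]
grip_width: 0.34
```

```bash
python3 - <<'E'
from h import *
state()
plan([.5279,-.2308,.0229],3.55,step=40)
E
```

```text
t 36.42 p [ 0.5281 -0.2313  0.0307] yaw 3.61 down -1.0 F [ 0.2 -0.2 -0.1] g 29.0 q [ 0.8   0.49 -0.57  1.77  0.32  0.97 -1.41]
[-0.1, -0.6, 7.8, 0.26, -0.01, 0.06], 
 n 1 from [ 0.5281 -0.2313  0.0307] dist [-0.2  0.5 -7.8] rv [ 0.26 -0.01  0.06]
```

>>> step_arm --pt "0 -0.5 5 0.2 0 0" --pt "0 0 3 0 0 0" --pt "0 0 1 0 0 0" --pt "0 0 0 0 0 0"

```text
clock: 36.92
position: [0.5288, -0.2312, 0.0224]
ee_rot: [1.0, 0.031, 0.001, 0.001]
ft_force: [0.4, 0.8, -0.6]
grip_width: 0.341
```

```bash
python3 - <<'E'
from h import *
state()
plan([.5279,-.2308,.0229],3.55,step=40)
E
```

```text
t 36.92 p [ 0.5288 -0.2312  0.0224] yaw 3.6 down -1.0 F [ 0.4  0.8 -0.6] g 29.1 q [ 0.8   0.5  -0.57  1.77  0.32  0.96 -1.41]
[-0.9, -0.4, -0.5, 0.11, -0.1, 0.05], 
 n 1 from [ 0.5288 -0.2312  0.0224] dist [-0.9  0.4  0.5] rv [ 0.11 -0.1   0.05]
```

>>> step_arm --pt "-0.6 -0.3 0 0 0 0" --pt "0 0 0 0 0 0"

```text
clock: 37.17
position: [0.5283, -0.231, 0.0225]
ee_rot: [1.0, 0.031, 0.001, 0.001]
ft_force: [-0.2, -1.2, -0.6]
grip_width: 0.343
```

>>> step_arm --pt "0 0 0 0 0 0" --pt "0 0 0 0 0 0" --pt "0 0 0 0 0 0" --pt "0 0 -15 0 0 0" --pt "0 0 -35 0 0 0" --pt "0 0 -50 0 0 0" --pt "0 0 -50 0 0 0" --pt "-15 30 -50 0 0 0" --pt "-20 50 -20 0 0 0" --pt "0 10 0 0 0 0" --pt "0 0 0 0 0 0" --pt "0 0 0 0 0 0" --jaw 42

```text
clock: 38.67
position: [0.499, -0.3216, 0.2578]
ee_rot: [0.999, 0.034, 0.004, 0.002]
ft_force: [0.4, -0.2, -0.4]
grip_width: 0.492
```

```bash
python3 - <<'E'
from h import *
state()
i=manip.camera_info('wrist');np.save('w14.npy',i,allow_pickle=True)
im=manip.camera('wrist');cv2.imwrite('pics/w14.png',im)
cv2.imwrite('pics/top1.png',manip.camera('top'))
cv2.imwrite('pics/w14z.png',cv2.resize(im[60:215,130:330],None,fx=4,fy=3.8,interpolation=cv2.INTER_CUBIC))
cv2.imwrite('pics/w14y.png',cv2.resize(im[60:215,270:470],None,fx=4,fy=3.8,interpolation=cv2.INTER_CUBIC))
E
```

```text
t 38.67 p [ 0.499  -0.3216  0.2578] yaw 3.94 down -1.0 F [ 0.4 -0.2 -0.4] g 42.0 q [ 0.97  0.3  -0.59  1.49  0.17  1.39 -1.13]
```

View pics/w14.png

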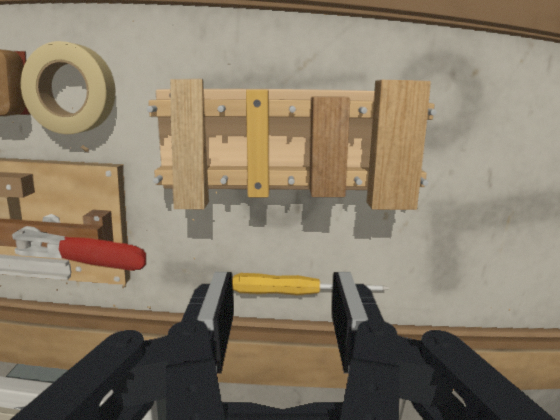

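View pics/w14z.png

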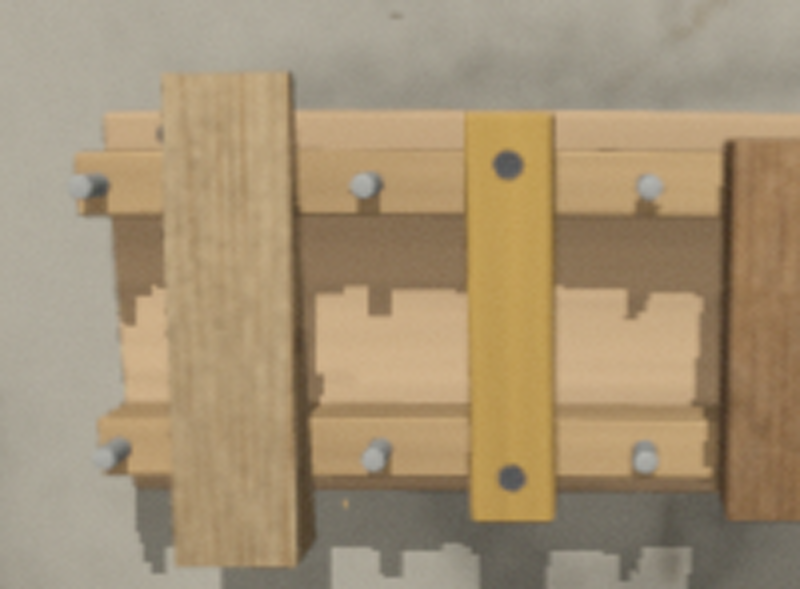

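View pics/w14y.png

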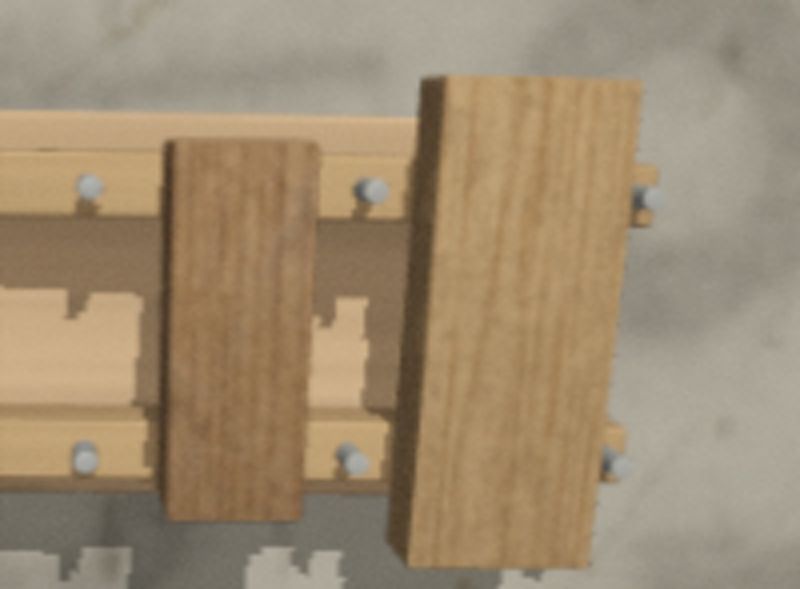

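View pics/top1.png

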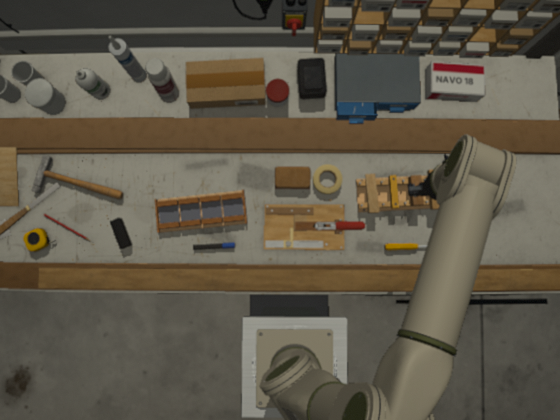

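```bash
python3 - <<'E'
from h import *
i=np.load('w14.npy',allow_pickle=True).item()
S=np.array([4,3.8])
def px(q,o): return np.array(q)/S+[o,60]-.4
pins=np.vstack([px([(80,186),(364,186),(649,188),(108,455),(374,457),(645,458)],130),px([(372,191),(652,199),(355,460),(622,467)],270)])
loc=np.array([(34,132),(34,66),(34,0),(-34,132),(-34,66),(-34,0),(34,-66),(34,-132),(-34,-66),(-34,-132)])/1e3
W=onz(i,pins,.046)[:,:2]
a=loc-loc.mean(0);b=W-W.mean(0);s=np.linalg.svd(a.T@b);Rm=s[2].T@s[0].T;c=W.mean(0)-Rm@loc.mean(0)
th=np.degrees(np.arctan2(Rm[1,0],Rm[0,0]));print(c.round(4),th.round(2),((a@Rm.T-b)*1e3).round(1).tolist())
for n,q,z,off in [('wedge',[(163,72),(292,72),(298,565),(176,565)],[.038,.038,.058,.058],130),('brass',[(467,114),(553,114),(555,520),(472,520)],.052,130),('oak',[(172,142),(318,142),(302,520),(166,520)],.064,270),('pine',[(444,77),(641,83),(590,567),(408,566)],.057,270)]:
    P=np.vstack([onz(i,p,k) for p,k in zip(px(q,off),np.broadcast_to(z,4))])[:,:2]
    d=P[0]+P[1]-P[2]-P[3]
    print(n,'in rack mm',((P.mean(0)-c)@Rm*1e3).round(1),'yaw err',(np.degrees(np.arctan2(d[1],d[0]))-th).round(1))
E
```

```text
[ 0.5328 -0.3297] 3.46 [[0.3, 0.4], [0.6, 0.5], [0.7, -0.2], [-0.7, 1.5], [-0.4, 0.5], [-0.6, -0.1], [0.4, -1.0], [0.6, -0.8], [-0.8, -0.6], [0.1, -0.1]]
wedge in rack mm [ 0.7 97.6] yaw err -0.0
brass in rack mm [ 1.  31.6] yaw err 0.0
oak in rack mm [  0.2 -33.5] yaw err 1.0
pine in rack mm [  1.2 -99.7] yaw err 0.6
```

```bash
python3 - <<'E'
from h import *
state(); print(manip.hand_in())
E
```

```text
t 38.77 p [ 0.499  -0.3213  0.2575] yaw 3.97 down -1.0 F [-0.4 -0.5 -1.2] g 42.3 q [ 0.97  0.3  -0.59  1.49  0.17  1.39 -1.13]
the job is handed in; nothing more can be done
None
```

I moved all four pieces into the pin rack in reverse order and handed the job in at 38.8 s. From left to right the rack now holds wedge, brass bar, oak block, pine block; the full rack had pine, oak, brass, wedge.

- **Position:** in the last wrist image each piece lay across both bearers, within about 1.5 mm of its bay centre. All were square to the rack within 1°; the oak block measured worst at 1.0°.
- **Measurement limits:** the pin positions used for that check disagreed with a straight fit by up to 1.5 mm, so it is no finer than that. Flatness was judged only from the wrist images, not from the side camera.
- **Surroundings:** in the last top view the sanding block, tape, screwdriver and marker were where they started. At hand-in the gripper was clear, about 0.26 m above the worktop. The highest contact force I read between moves was about 8 N, when the oak block touched down.

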